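Cap the pH electrode and hold the cap on

TASK

The storage cap of the pH electrode lies on its side on the bench. Its two ends look alike, but only one is the deep blind hole; the other is just a shallow dish, and if you cannot see which is which you can feel it: tried gently from below, the dished end stops on the electrode's tip almost at once. Find the hole, turn the cap so that it faces straight up, and raise it over the hanging electrode until the glass tip is well inside, more than half the depth of the hole. Never press hard on the tip or knock the stand, and leave the round culture dish and the dropper bottle where they are. Finish while still holding the cap there in the gripper, steady and upright, with the electrode hanging free inside it, so that I can tape it on.

Things in the scene. Friction and masses are not known exactly. Their poses are not given: they have to be found in the camera images.
- cap: White octagonal plastic cap, 64 mm long, 36 mm across flats, 70 g, lying on a flat (two flats upright). Origin: mid-length, on the flat that is underneath at the start; the long axis is 18 mm above it along body z. Body x: along the length, out of the blind hole; points any way at the start. Hole round, 20 mm wide, 45 mm deep; the other end has only a dish 20 mm wide, 4 mm deep.
- cap_mouth (a point): Centre of the mouth of the cap's blind hole, on the long axis, 32 mm from the middle; axes as cap (x points out of the hole).
- cap_back (a point): Centre of the cap's other end face (the dished, closed end), on the long axis, 64 mm from cap_mouth; axes as cap.
- stand: Fixed electrode stand: grey foot 124 mm wide and steel rod (top 0.39 m) centred 175 mm along its x from the electrode; arm at 0.327-0.343 m height with a black clip for the electrode. Origin: on the bench straight below the electrode, z up, x from the electrode to the rod, roughly away from the robot. The bench under the electrode is clear.
- electrode_tip (a point): Lowest point of the electrode's glass bulb, 0.181 m above the bench. The electrode hangs straight down from the clip: black shaft, 12 mm thick, rising 114 mm straight above the tip to a head 19 mm thick.
- electrode (a joint): How far the electrode has been pushed up in its spring clip, m: 0 hanging free, 0.020 at most. The spring takes about 1.6 N to start and 0.25 N more for each mm.
- tape_roll: Roll of green tape lying flat, 96 mm wide, 19 mm high, it does not move; origin underneath its centre.
- petri_dish: Bystander: round dish, 89 mm wide, 13 mm high; origin underneath its centre.
- dropper: Bystander: small amber dropper bottle with a black bulb, standing, 35 mm wide, 98 mm high; origin underneath its centre. Right of it (y below -0.1, x 0.25 to 0.5 m) stands the bench's tall microscope: keep the arm off it.
Not all that is in view belongs to the job. Of the things like the cap, leave any that is blue or turquoise; of the rest the smaller one is meant.

How it is judged (in metres and radians):
On the way:
1. the cap is off the bench in the gripper with its hole facing up (within 0.3 rad) (angle between cap's own x axis and vertical below 0.3 rad and height (world z) of cap_back above 0.03 m and contact force between the fingers and cap above 0.5 N), for 0.1 s.
At the end, for the whole second after the job is handed in: Gripper still holding the cap at rest, closed end over 0.1 m above the bench, hole up within 0.2 rad, electrode tip at least 22 mm inside the hole, electrode pushed up in its clip by less than 2 mm (x of electrode_tip in the frame of cap_mouth below -0.022 m and y of electrode_tip in the frame of cap_mouth between -0.009 and 0.009 m and z of electrode_tip in the frame of cap_mouth between -0.009 and 0.009 m and angle between cap's own x axis and vertical below 0.2 rad and height (world z) of cap_back above 0.1 m and contact force between the fingers and cap above 1 N and value of joint electrode below 0.002 m and linear speed of cap below 0.02 m/s); the arm keeps its last pose, push and grip.
It fails at once if the electrode is pressed hard: pushed up more than 12 mm in its clip (value of joint electrode above 0.012 m).
It fails at once if the stand is struck or pushed with more than 20 N (contact force between stand and anything else above 20 N).
It fails at once if a bystander (dish, dropper bottle) is moved by more than 30 mm (distance of any of petri_dish, dropper from where it was at the start of the episode above 0.03 m).
It also fails if it takes over 64 s, if anything falls off the work surface, if the arm or the gripper's body presses on something with over 40 N, if the wrist force passes 120 N, or if a joint passes its speed limit or range.

ROBOT

A 7-joint arm with a two-finger parallel gripper is mounted at the origin on a cart in front of the work surface, level with it; the furniture and walls round the work are solid. World frame = base frame: x ahead of the robot, y to its left, z up, the work surface at z = 0. Lengths are in mm, angles in rad, forces in N, time in s.
With the tool pointing down it reaches from about 350 to 900 mm from the base axis. Payload 19.9 kg.
Tool frame: the origin (TCP) lies midway between the tips of the shut fingers; the grasp point (between the pads) lies 19 mm behind it; z points along the fingers, y is the line along which they close (so a half turn about z gives the same grasp; the last joint's range is limited). The gripper opens to 94 mm and grips with 3 to 60 N. Pads are 16 mm wide; open, the fingers measure 119 mm over their backs; the gripper's body (75 mm by 177 mm) begins 78 mm behind the grasp point.
Start: joints at [-1.278, 0.417, -0.01, 1.614, 0.005, 1.111, -0.053], TCP at [205.352, 590.277, 182.925] pointing down, gripper open.
Joint ranges: [-2.81, 2.81], [-0.39, 2.02], [-1.27, 1.25], [0.06, 2.57], [-1.19, 4.33], [0.19, 2], [-2.82, 2.82]. Speed limits (rad/s): [1.89, 1.89, 2.39, 2.39, 3.01, 3.01, 3.01].

INTERFACE

Orientations are given as a unit quaternion [x, y, z, w].
In Python, from workcell import observe, get_image, order gives the robot as it stands. The module is installed in compiled form; this text tells all that it offers.
- The arm moves only by the tool drive_tool, never from a script. Its argument "plan" is a list of rows, each a list of 3 entries, a list of its own where there are three numbers: the opening, from -1 (shut) to 1 (fully open), so that 0 is half open, then the shift along the tool's x, y, z in m, then the turn about the tool's z in rad. In form: [[claw, [tx, ty, tz], twist], ...]. A call has 1 to 5 rows; each row is the pose to reach, as a shift and turn from the pose commanded when the call began, along the tool's axes at that moment; what a row does not reach only later rows make up. A row lasts 1/8 s, in which the tool goes at most 62.5 mm and 10.7 degrees, less where a joint would pass 70% of its speed; a pose out of reach is approached as far as the arm can. A call with a gripper value outside its range is refused whole. The fingers move at their own pace and stop on an object; the grip force is fixed at half the most. Time passes only in rows, so rows that repeat a pose let the fingers close. It gives the time, the measured TCP pose, the force, the opening and the grip force at its end, in the units of the state.
- observe(): the state, without advancing time (a new reading comes with each control period).
- get_image(name): name is "side" or "top" or "wrist"; returns a dict with "frame" (384x512x3 uint8, red, green, blue), "range_z" (384x512 float32, mm along the optical axis (not along the pixel's ray), 0 where there is no reading), "fx", "fy", "cx", "cy" (pixels), "rvec" (rotation vector, rad) and "tvec" (3), from world to camera coordinates, as OpenCV has them; the wrist camera has in their place "T_tool_cam" (4x4, takes a point from camera to tool coordinates, whose origin is the TCP and whose axes are the flange's). Camera axes: x right, y down, z forward; pixel columns grow to the right and rows downward; lengths in mm; the calibration is good to about 2 mm. A picture is of the moment at which its call begins: read the wrist's pose just before it.
- order.hand_in(): hands the job in; it is judged then, once.
The state is a dict: "time": time; "q": joint angles; "joint_vel": joint speeds; "tau": joint torques, N m; "position": TCP position; "eef_rot": TCP orientation; "contact_force": force on the tool from outside, world axes, zero at the start; "torque": the same for the moment, N m; "gripper_width": opening from 0.0 (shut) to 1.0 (fully open); "gripper_force": force on a finger pad.
Only numpy, scipy, OpenCV 4.12 (cv2) and the standard library are available. Lean on these libraries where they do the work, as an engineer would, in place of code of your own. Each camera call takes 0.05 s, during which the arm holds its last target. There are 200 camera calls.

## Working session

There is one attempt and no reset: what is moved stays moved. The work goes in short steps, Python scripts to look and compute and a tool call to move; the robot and the scene stay as the last step left them, time stands still between calls to the robot, and variables do not carry over. Pictures are saved under pics/ and viewed, at most 10 in all, crops included, and the job is handed in when it is done.

Besides the shell and the picture viewer there is one more tool, called as name([rows], argument=value, ...), one row to a line, values as JSON. drive_tool: Moves the arm, as the interface text tells. Its arguments: {"type":"object","properties":{"plan":{"type":"array","items":{"type":"array"}}},"required":["plan"]}

```bash
mkdir -p pics; cat > h.py <<'E'
import numpy as np, cv2
from scipy.spatial.transform import Rotation as R
from workcell import observe, get_image, order
def cam(name):
    s=observe(); im=get_image(name)
    if name=="wrist":
        T=np.eye(4);T[:3,:3]=R.from_quat(s["eef_rot"]).as_matrix();T[:3,3]=s["position"]
        M=T@np.array(im["T_tool_cam"])
    else:
        W=np.eye(4);W[:3,:3]=cv2.Rodrigues(np.array(im["rvec"],float))[0];W[:3,3]=np.ravel(im["tvec"]);M=np.linalg.inv(W)
    im["M"]=M
    return im
def pts(im):
    z=im["range_z"];v,u=np.mgrid[:z.shape[0],:z.shape[1]]
    P=np.stack([(u-im["cx"])/im["fx"]*z,(v-im["cy"])/im["fy"]*z,z],-1)
    W=P@im["M"][:3,:3].T+im["M"][:3,3]; W[z==0]=np.nan
    return W
def save(n,f): cv2.imwrite("pics/"+n,f[...,::-1])
E
python3 - <<'E'
from h import *
print(observe())
a=cam("top");b=cam("side")
for n,i in(("t",a),("s",b)): print(n,i["M"].round(3).tolist(),i["fx"],i["cx"],i["cy"]); np.savez(n,**i)
save("top.png",a["frame"]);save("side.png",b["frame"])
E
```

```text
{'time': 0.0, 'q': array([-1.27747946,  0.4179789 , -0.01029112,  1.61418251,  0.00471756,
        1.11068392, -0.05299762]), 'joint_vel': array([ 0.00120217, -0.00097227,  0.00037928,  0.00083406,  0.00109483,
        0.00169167, -0.00092249]), 'tau': array([-1.54330079e-03, -8.51253462e+01,  6.37821592e-01, -4.25995982e+01,
       -4.89370537e-02,  1.85300410e-02,  1.94159174e-04]), 'position': array([205.26532538, 589.90035321, 182.31878476]), 'eef_rot': array([ 1.66623794e-01,  9.86020351e-01, -6.13020871e-04, -4.67280485e-05]), 'contact_force': array([-0.45902361,  0.2153249 ,  0.64388624]), 'torque': array([-0.01208817, -0.02885565,  0.00896161]), 'gripper_force': 0.0, 'gripper_width': 0.9995948007875097}
t [[0.006, -0.989, 0.144, 362.522], [-1.0, -0.01, -0.022, 140.498], [0.023, -0.144, -0.989, 1229.169], [0.0, 0.0, 0.0, 1.0]] 376.8366019815382 253.6799684487471 197.04928103398117
s [[0.972, -0.132, 0.193, 336.749], [-0.233, -0.619, 0.75, -559.384], [0.021, -0.774, -0.633, 710.349], [0.0, 0.0, 0.0, 1.0]] 350.3846112522525 258.9503022790079 188.65295884012758
```

View pics/top.png

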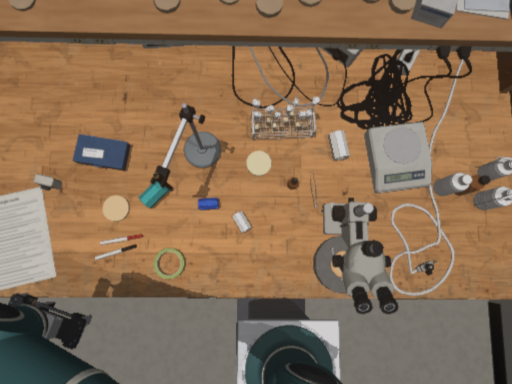

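View pics/side.png

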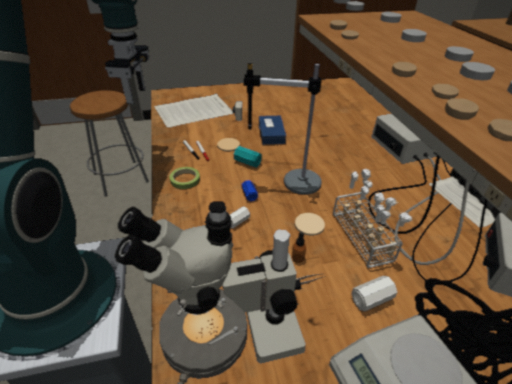

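```bash
python3 - <<'E'
from h import *
a=dict(np.load("t.npz"));b=dict(np.load("s.npz"))
P=pts(a);S=pts(b)
for n,(u,v) in dict(capS=(242,221),capL=(339,145),blue=(208,203),turq=(155,193),grey=(47,182),tape=(160,255),dishA=(258,163),dishB=(115,208),drop=(293,183),head=(164,177),rod=(187,112)).items():
    print(n,P[v,u].round(0))
for n,(u0,u1,v0,v1) in dict(capS=(228,256,205,237),capL=(325,352,125,165)).items():
    r=P[v0:v1,u0:u1].reshape(-1,3);f=a["frame"][v0:v1,u0:u1].reshape(-1,3)
    m=(r[:,2]>25)
    q=r[m]; print(n,m.sum(),cv2.minAreaRect(q[:,:2].astype(np.float32)),np.median(q[:,2]),q[:,2].max())
# things above 150mm near electrode, both views
for n,W in(("top",P),("side",S)):
    m=(W[...,2]>170)&(W[...,2]<420)&(W[...,0]>300)&(W[...,0]<750)&(W[...,1]>150)&(W[...,1]<500)
    q=W[m]
    for lo,hi in((175,200),(200,230),(230,260),(260,290),(290,320),(320,350),(350,400)):
        k=q[(q[:,2]>lo)&(q[:,2]<hi)]
        if len(k): print(n,lo,len(k),np.median(k,0).round(),k.min(0).round(),k.max(0).round())
c=cv2.resize(a["frame"][190:250,200:290],None,fx=5,fy=5,interpolation=2)
d=cv2.resize(b["frame"][190:250,215:275],None,fx=5,fy=5,interpolation=2)
save("c1.png",np.hstack([c[:300],d]))
E
```

```text
capS [460. 150.  36.]
capL [ 707. -161.   54.]
blue [516. 259.  39.]
turq [544. 425.  52.]
grey [574. 757.  63.]
tape [351. 407.  22.]
dishA [656. 100.   6.]
dishB [501. 562.   8.]
drop [578.  -8.  70.]
head [537. 334. 348.]
rod [694. 282. 361.]
capS 215 ((458.121826171875, 153.1558837890625), (63.689605712890625, 35.60578918457031), 31.53166961669922) 34.116962210777956 41.070104554611135
capL 435 ((713.11865234375, -164.32168579101562), (90.65013122558594, 51.25175476074219), 10.693644523620605) 47.721710199436075 57.08195393414394
top 175 15 [693. 285. 189.] [529. 281. 176.] [698. 347. 199.]
top 200 29 [692. 291. 215.] [529. 281. 202.] [699. 350. 230.]
top 230 31 [693. 290. 245.] [529. 281. 230.] [697. 349. 260.]
top 260 26 [693. 288. 273.] [529. 281. 260.] [700. 347. 288.]
top 290 3 [526. 353. 316.] [526. 350. 313.] [528. 355. 317.]
top 320 637 [606. 319. 344.] [514. 244. 324.] [714. 367. 350.]
top 350 227 [692. 290. 355.] [525. 270. 350.] [715. 356. 395.]
side 175 44 [694. 283. 189.] [530. 278. 176.] [704. 347. 199.]
side 200 78 [692. 285. 215.] [528. 278. 200.] [703. 347. 230.]
side 230 77 [692. 287. 246.] [530. 277. 231.] [703. 348. 260.]
side 260 81 [692. 288. 274.] [530. 278. 260.] [704. 346. 290.]
side 290 91 [538. 338. 304.] [525. 269. 290.] [707. 348. 320.]
side 320 657 [616. 312. 339.] [515. 242. 320.] [710. 363. 350.]
side 350 189 [692. 285. 363.] [525. 268. 350.] [714. 349. 390.]
```

View pics/c1.png

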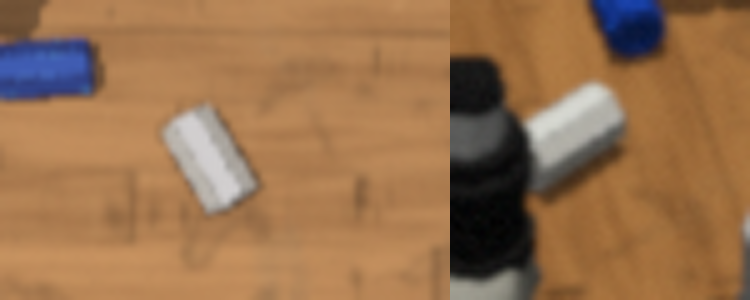

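drive_tool([
  [1, [0, 0, -0.06], 0],
  [1, [0, 0, -0.12], 0],
  [1, [0, 0, -0.18], 0],
  [1, [0, 0, -0.24], 0],
  [1, [0, 0, -0.3], 0],
])

```text
time: 0.72
position: [205.2, 589.8, 484.8]
eef_rot: [0.167, 0.986, -0.0, 0.0]
contact_force: [0.4, 0.0, -0.1]
gripper_width: 1.004
gripper_force: 0.0
```

Candidates: the smaller white cap is at top (242,221). The larger white one is at (339,145), the blue at (208,203) and the turquoise at (155,193); the grey item at (47,182) is not octagonal. I choose (242,221), and the crop confirms a white octagonal cap 64x36 mm. Next I test what the arm does at the limit of its reach, because the tool will have to tilt.

drive_tool([
  [1, [0, 0, -0.06], 0],
  [1, [0, 0, -0.12], 0],
  [1, [0, 0, -0.18], 0],
  [1, [0, 0, -0.24], 0],
  [1, [0, 0, -0.3], 0],
])

```text
time: 1.35
position: [185.3, 556.0, 678.9]
eef_rot: [0.168, 0.983, 0.077, 0.012]
contact_force: [-0.9, -0.2, -0.5]
gripper_width: 1.002
gripper_force: 0.0
```

drive_tool([
  [1, [0, 0, -0.06], 0],
  [1, [0, 0, -0.12], 0],
  [1, [0, 0, -0.18], 0],
  [1, [0, 0, -0.24], 0],
  [1, [0, 0, -0.3], 0],
])

```text
time: 1.98
position: [169.2, 507.3, 728.5]
eef_rot: [0.167, 0.979, 0.115, 0.019]
contact_force: [0.1, 0.2, 0.1]
gripper_width: 1.004
gripper_force: 0.0
```

```bash
python3 -c "
from h import *
s=observe();print(s['q'].round(3),s['position'],R.from_quat(s['eef_rot']).as_matrix().round(3))"
```

```text
[-1.605  0.168  0.411  0.749 -0.082  2.003 -0.018] [169.23949341 507.25510637 728.47813935] [[-0.943  0.323  0.075]
 [ 0.332  0.918  0.219]
 [ 0.002  0.231 -0.973]]
```

drive_tool([
  [1, [0, 0, 0.06], 0],
  [1, [0, 0, 0.12], 0],
  [1, [0, 0, 0.12], 0],
])

```text
time: 2.35
position: [177.2, 533.2, 607.3]
eef_rot: [0.167, 0.98, 0.111, 0.018]
contact_force: [-0.8, -0.0, 1.3]
gripper_width: 1.003
gripper_force: 0.0
```

```bash
python3 -c "
from h import *
s=observe();print(s['q'].round(3),s['position'],R.from_quat(s['eef_rot']).as_matrix().round(3))"
```

```text
[-1.658  0.08   0.387  1.138 -0.022  1.705 -0.047] [177.22201142 533.1891313  607.32457146] [[-0.944  0.322  0.072]
 [ 0.331  0.92   0.211]
 [ 0.001  0.223 -0.975]]
```

```bash
cat > fk.py <<'E'
from h import *
from scipy.optimize import least_squares
def fk(q,p,s=(1,)*7):
    h,L1,L2,L3,a,b=p[:6]; t0,t7=p[6:8]; q=np.array(q)*s
    Z=lambda x:R.from_euler('z',x); Y=lambda x:R.from_euler('y',x)
    A=Z(q[0]+t0)*Y(q[1]); P=np.array([0,0,h]); 
    A=A*Z(q[2]); P=P+A.apply([a,0,L1]); A=A*Y(q[3]); P=P+A.apply([-a,0,0]) 
    A=A*Z(q[4]); P=P+A.apply([0,0,L2]); A=A*Y(q[5]); P=P+A.apply([b,0,0]); A=A*Z(q[6]+t7)
    return P+A.apply([0,0,L3]),A
D=[([-1.27747946,0.4179789,-0.01029112,1.61418251,0.00471756,1.11068392,-0.05299762],[205.265,589.90,182.319],[.166623794,.986020351,-.000613,-.0000467]),
([-1.605,.168,.411,.749,-.082,2.003,-.018],[169.239,507.255,728.478],[0.167,0.979,0.115,0.019]),
([-1.658,.08,.387,1.138,-.022,1.705,-.047],[177.222,533.189,607.325],[0.167,0.98,0.111,0.018])]
E
cat > fit.py <<'E'
from fk import *
import itertools
s=observe();D.append((s['q'],s['position'],s['eef_rot']))
best=[]
for s1,s3,s5,s7 in itertools.product((1,-1),repeat=4):
    sg=np.array([s1,1,s3,1,s5,1,s7])
    def f(p):
        o=[]
        for q,x,r in D:
            P,A=fk(q,p,sg); o+=list((P-x)/100); o+=list((A.as_matrix()-R.from_quat(r).as_matrix()).ravel()*3)
        return np.array(o+list(np.array(p[4:6])*1e-4))
    for t0 in(0,2.5):
      for t7 in(0,1.6,3.1,-1.6):
        r=least_squares(f,[350,400,400,300,0,0,t0,t7]); best.append((r.cost,sg.tolist(),r.x.round(3).tolist()))
best.sort(key=lambda b:b[0])
for b in best[:3]: print(b)
E
python3 fit.py
```

```text
(np.float64(0.00373275240028863), [-1, 1, -1, 1, -1, 1, -1], [286.706, 464.882, 470.631, 318.107, -2.581, -18.29, -0.05, 1.522])
(np.float64(0.003732752400289587), [-1, 1, -1, 1, -1, 1, -1], [286.706, 464.882, 470.631, 318.107, -2.581, -18.29, -0.05, -4.761])
(np.float64(0.0037327524002904564), [-1, 1, -1, 1, -1, 1, -1], [286.706, 464.882, 470.631, 318.106, -2.581, -18.29, -0.05, 1.522])
```

```bash
cat > ik.py <<'E'
from fk import *
p=[286.706,464.882,470.631,318.107,-2.581,-18.29,-0.05,1.522]; sg=np.array([-1,1,-1,1,-1,1,-1])
lo=np.array([-2.81,-.39,-1.27,.06,-1.19,.19,-2.82])+.03; hi=np.array([2.81,2.02,1.25,2.57,4.33,2,2.82])-.03
def ori(beta,phi,flip):
    b,f=np.radians([beta,phi]); d=np.array([np.sin(b)*np.cos(f),np.sin(b)*np.sin(f),-np.cos(b)])
    y=np.array([-np.sin(f),np.cos(f),0])*(-1 if flip else 1); return np.stack([np.cross(y,d),y,d],1)
def ik(T,M,seeds):
    best=None
    def f(q):
        P,A=fk(q,p,sg); return np.r_[(P-T)/100,(A.inv()*R.from_matrix(M)).as_rotvec()*3]
    for q0 in seeds:
        r=least_squares(f,np.clip(q0,lo,hi),bounds=(lo-1e-3,hi+1e-3))
        if best is None or r.cost<best.cost: best=r
    return best.cost,best.x
E
python3 - <<'E'
from ik import *
rng=np.random.default_rng(0)
for beta in(35,45,55):
  for phi in(10,30,50):
    c,s=np.cos(np.radians(phi)),np.sin(np.radians(phi)); out=[]
    for fl in(0,1):
      M=ori(beta,phi,fl); d=M[:,2]
      pick=np.array([458,153,26])+19*d; end=np.array([538-8*c,341-8*s,177])+19*d
      for T,az in((pick,.32),(end,.57)):
        seeds=[[-az,.3,0,1.7,0,.6,k] for k in(-1.5,1.5)]+[np.r_[-az,.3,rng.uniform(-.6,.6),1.7,rng.uniform(-1,1),.6,rng.uniform(-2.5,2.5)] for _ in range(4)]
        C,q=ik(T,M,seeds); out.append((round(float(C),4),q.round(2).tolist()))
    print(beta,phi,*out,sep="\n  ")
E
```

```text
35
  10
  (0.0, [-0.66, 0.37, 0.23, 2.41, 2.9, 0.24, -1.61])
  (0.0, [-0.42, 0.27, -0.35, 2.05, 0.96, 0.46, 0.21])
  (0.0, [-0.46, 0.36, 0.03, 2.42, 2.71, 0.26, 1.76])
  (0.0, [-1.43, 0.35, 0.77, 2.06, 0.18, 0.29, -2.31])
35
  30
  (0.0, [0.57, 0.56, -0.86, 2.41, 2.58, 0.27, -0.54])
  (0.0, [0.03, 0.3, -0.72, 2.09, 0.83, 0.29, 0.76])
  (0.0, [0.59, 0.57, -0.88, 2.41, 2.55, 0.27, 2.63])
  (0.0, [-0.33, 0.24, -0.32, 2.1, 0.47, 0.22, -2.08])
35
  50
  (0.0, [0.93, 0.85, -1.11, 2.36, 1.8, 0.22, 0.81])
  (0.0, [0.11, 0.32, -0.7, 2.08, -0.14, 0.26, 2.06])
  (0.0025, [0.33, 0.46, -0.54, 2.37, 4.3, 0.22, 1.14])
  (0.0, [-0.17, 0.27, -0.38, 2.07, -0.48, 0.28, -0.79])
45
  10
  (0.0, [-0.31, 0.43, -0.16, 2.5, 2.77, 0.6, -1.42])
  (0.0, [-0.52, 0.27, -0.28, 2.13, 1.5, 0.44, -0.34])
  (0.0, [-0.35, 0.43, -0.12, 2.5, 2.78, 0.6, 1.69])
  (0.0, [-0.19, 0.31, -0.65, 2.13, 1.57, 0.54, 2.79])
45
  30
  (0.0, [0.25, 0.49, -0.49, 2.49, 3.35, 0.51, -1.37])
  (0.0, [0.12, 0.32, -0.8, 2.17, 1.84, 0.22, -0.22])
  (0.0, [0.46, 0.56, -0.7, 2.49, 3.2, 0.5, 2.01])
  (0.0014, [0.08, 0.31, -0.76, 2.18, 1.96, 0.22
[... 208 characters left out ...]
.13, -1.16, 0.22, -0.09])
55
  10
  (0.0013, [-1.49, 0.91, 0.91, 2.54, 3.14, 0.8, -2.49])
  (0.0, [-0.71, 0.29, -0.11, 2.2, 1.96, 0.54, -0.84])
  (0.0013, [-1.49, 0.91, 0.91, 2.54, 3.14, 0.8, 0.65])
  (0.0, [-0.96, 0.29, 0.16, 2.2, 1.97, 0.48, 2.25])
55
  30
  (0.0, [0.87, 1.0, -0.98, 2.54, 3.14, 0.75, -0.59])
  (0.0, [0.01, 0.31, -0.69, 2.25, 2.64, 0.37, -1.03])
  (0.0, [0.87, 1.0, -0.98, 2.54, 3.14, 0.75, 2.55])
  (0.2333, [0.39, 0.35, -1.05, 2.14, 1.38, 0.22, -2.79])
55
  50
  (0.0, [-0.25, 0.59, 0.29, 2.45, 4.17, 1.02, -1.85])
  (0.2072, [0.38, 0.35, -0.92, 2.1, -0.8, 0.22, 2.79])
  (0.0, [1.1, 1.11, -1.06, 2.41, 3.36, 0.23, 2.74])
  (0.0705, [0.59, 0.72, -1.24, 2.13, 1.91, 0.22, -2.79])
```

```bash
python3 - <<'E'
from ik import *
i=cam("wrist");print(np.array(i["T_tool_cam"]).round(3).tolist(),i["fx"],i["cx"],i["cy"]);print(i["M"].round(2).tolist())
rng=np.random.default_rng(0)
for beta in(40,45,50):
  for phi in(-30,-15,0):
    c,s=np.cos(np.radians(phi)),np.sin(np.radians(phi)); out=[]
    for fl in(0,1):
      M=ori(beta,phi,fl); d=M[:,2]
      for X,h in(((458,153),26),((520,180),26),((600,180),26),((600,250),26),((538,341),177)):
        T=np.array([X[0],X[1],h])-(8*np.array([c,s,0]) if h>100 else 0)+19*d; az=np.arctan2(T[1],T[0])
        seeds=[[-az,.3,0,1.9,1.2,.7,k] for k in(-1.5,1.5)]+[np.r_[-az,.3,rng.uniform(-.4,.4),1.9,rng.uniform(0,2),.6,rng.uniform(-2.5,2.5)] for _ in range(3)]
        C,q=ik(T,M,seeds); out.append((X,fl,round(float(C),4),q.round(2).tolist()))
    print(beta,phi,*out,sep="\n  ")
E
```

```text
[[0.001, -0.973, -0.229, 64.671], [1.0, 0.001, 0.001, 0.904], [-0.001, -0.229, 0.973, -202.53], [0.0, 0.0, 0.0, 1.0]] 308.2812969283459 257.4928115858765 191.8701533014859
[[0.32, 0.9, 0.29, 101.8], [0.92, -0.37, 0.13, 512.73], [0.22, 0.22, -0.95, 805.05], [0.0, 0.0, 0.0, 1.0]]
40
  -30
  ((458, 153), 0, 0.0, [-0.53, 0.47, -0.21, 2.3, 1.52, 0.73, -1.02])
  ((520, 180), 0, 0.0, [-0.74, 0.54, 0.06, 2.15, 1.37, 0.61, -0.87])
  ((600, 180), 0, 0.0, [-0.32, 0.64, -0.32, 1.99, 1.49, 0.77, -0.76])
  ((600, 250), 0, 0.0, [-0.72, 0.66, 0.02, 1.89, 1.2, 0.67, -0.67])
  ((538, 341), 0, 0.0, [-0.75, 0.44, -0.2, 1.82, 0.96, 1.01, -0.47])
  ((458, 153), 1, 0.0, [-1.78, 0.99, 1.14, 2.31, -0.91, 0.22, -2.17])
  ((520, 180), 1, 0.0, [-1.61, 0.96, 1.06, 2.17, -0.54, 0.22, -2.46])
  ((600, 180), 1, 0.0, [-1.12, 0.73, 0.63, 2.0, 0.83, 0.31, 2.74])
  ((600, 250), 1, 0.0, [-1.48, 1.0, 0.99, 1.9, -0.31, 0.35, -2.69])
  ((538, 341), 1, 0.0, [-0.9, 0.43, -0.02, 1.82, 0.89, 0.96, 2.71])
40
  -15
  ((458, 153), 0, 0.0, [-0.54, 0.43, -0.12, 2.39, 1.87, 0.58, -1.09])
  ((520, 180), 0, 0.0, [-0.96, 0.53, 0.38, 2.
[... 4718 characters left out ...]
 0.76, 2.59])
50
  0
  ((458, 153), 0, 0.0, [-0.68, 0.49, 0.06, 2.5, 2.51, 0.73, -1.54])
  ((520, 180), 0, 0.0, [-0.98, 0.58, 0.41, 2.35, 2.6, 0.54, -1.7])
  ((600, 180), 0, 0.0, [-0.37, 0.6, -0.12, 2.19, 2.47, 0.6, -1.26])
  ((600, 250), 0, 0.0, [-0.43, 0.64, -0.21, 2.12, 2.24, 0.65, -1.1])
  ((538, 341), 0, 0.0, [-0.21, 0.4, -0.75, 2.11, 1.65, 0.83, -0.58])
  ((458, 153), 1, 0.0, [-0.92, 0.51, 0.31, 2.5, 2.58, 0.66, 1.46])
  ((520, 180), 1, 0.0, [-0.48, 0.54, -0.1, 2.36, 2.44, 0.69, 1.78])
  ((600, 180), 1, 0.0, [-0.37, 0.6, -0.12, 2.19, 2.47, 0.6, 1.88])
  ((600, 250), 1, 0.0, [-0.55, 0.63, -0.07, 2.11, 2.25, 0.59, 1.97])
  ((538, 341), 1, 0.0, [-0.88, 0.31, 0.01, 2.11, 1.51, 0.59, 2.56])
```

```bash
cat > go.py <<'E'
import sys
from h import *
s=observe();M=R.from_quat(s["eef_rot"]).as_matrix()
d=M[:,2];print("t",s["time"],"pos",s["position"].round(),"beta",np.degrees(np.arccos(-d[2])).round(1),"phi",np.degrees(np.arctan2(d[1],d[0])).round(1),"xaz",np.degrees(np.arctan2(M[1,0],M[0,0])).round(1),"yvec",M[:,1].round(3),"q",s["q"].round(2),"F",s["contact_force"].round(1),s["gripper_width"].round(3))
for a in sys.argv[1:]:
    T=np.array([float(v) for v in a.split(",")]); D=T-s["position"]; print(a,"shift m",(M.T@D/1000).round(4).tolist(),"dist",np.linalg.norm(D).round(0))
E
python3 go.py 380,110,450 390,110,170
```

```text
Traceback (most recent call last):
  File "go.py", line 4, in <module>
    d=M[:,2];print("t",s["time"],"pos",s["position"].round(),"beta",np.degrees(np.arccos(-d[2])).round(1),"phi",np.degrees(np.arctan2(d[1],d[0])).round(1),"xaz",np.degrees(np.arctan2(M[1,0],M[0,0])).round(1),"yvec",M[:,1].round(3),"q",s["q"].round(2),"F",s["contact_force"].round(1),s["gripper_width"].round(3))
                                                                                                                                                                                                                                                                                           ^^^^^^^^^^^^^^^^^^^^^^^^
AttributeError: 'float' object has no attribute 'round'
```

```bash
sed -i 's/s\["gripper_width"\].round(3)/round(s["gripper_width"],3)/' go.py; python3 go.py 380,110,450 390,110,200
```

```text
t 2.4 pos [178. 534. 612.] beta 13.3 phi 71.2 xaz 160.7 yvec [0.322 0.918 0.23 ] q [-1.66  0.08  0.39  1.13 -0.02  1.71 -0.05] F [-0.4 -0.4  2.6] 0.999
380,110,450 shift m [-0.3314, -0.3612, 0.0808] dist 497.0
390,110,200 shift m [-0.3413, -0.4155, 0.3248] dist 628.0
```

drive_tool([
  [1, [-0.331, -0.361, 0.081], -0.88],
  [1, [-0.331, -0.361, 0.081], -0.88],
  [1, [-0.331, -0.361, 0.081], -0.88],
  [1, [-0.331, -0.361, 0.081], -0.88],
  [1, [-0.331, -0.361, 0.081], -0.88],
])

```text
time: 3.02
position: [307.6, 266.2, 513.4]
eef_rot: [-0.267, 0.956, 0.099, 0.068]
contact_force: [1.2, 0.3, 0.9]
gripper_width: 0.997
gripper_force: 0.0
```

```bash
python3 go.py 380,110,450 380,105,160
```

```text
t 3.025 pos [308. 266. 513.] beta 13.8 phi 71.1 xaz -149.6 yvec [-0.524  0.838  0.153] q [-1.57 -0.38  0.57  1.66  0.15  1.57  1.12] F [1.2 0.3 0.9] 0.997
380,110,450 shift m [0.0279, -0.1785, 0.032] dist 183.0
380,105,160 shift m [0.0834, -0.227, 0.3125] dist 395.0
```

drive_tool([
  [1, [0.083, -0.227, 0.16], 0],
  [1, [0.083, -0.227, 0.25], 0],
  [1, [0.083, -0.227, 0.31], 0],
  [1, [0.083, -0.227, 0.31], 0],
  [1, [0.083, -0.227, 0.31], 0],
])

```text
time: 3.65
position: [359.3, 149.1, 273.6]
eef_rot: [-0.264, 0.957, 0.098, 0.069]
contact_force: [2.3, 0.6, -0.1]
gripper_width: 0.999
gripper_force: 0.0
```

```bash
python3 go.py 380,105,160; python3 -c "
from h import *
i=cam('wrist');np.savez('w',**i);print(i['M'].round(2).tolist());save('w1.png',i['frame'])"
```

```text
t 3.65 pos [359. 149. 274.] beta 13.7 phi 70.1 xaz -149.9 yvec [-0.519  0.841  0.15 ] q [-1.12 -0.33  0.65  2.15  0.04  1.08  1.62] F [ 2.3  0.6 -0.1] 0.999
380,105,160 shift m [0.025, -0.0649, 0.1022] dist 124.0
[[-0.52, 0.81, 0.27, 288.35], [0.84, 0.43, 0.33, 71.61], [0.15, 0.4, -0.9, 458.41], [0.0, 0.0, 0.0, 1.0]]
```

View pics/w1.png

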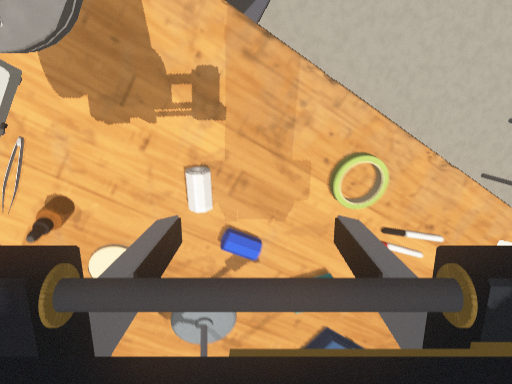

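```bash
python3 - <<'E'
from h import *
a=dict(np.load('w.npz'));P=pts(a)
e=np.array([np.cos(np.radians(31.5)),np.sin(np.radians(31.5))])
for v in range(160,180,1): print(v,[(int((P[v,u,:2]-[458,153])@e),int(P[v,u,2])) for u in range(190,207,3)])
save("w1c.png",cv2.resize(a['frame'][150:230,170:230],None,fx=7,fy=7,interpolation=2))
E
```

```text
160 [(-40, 0), (-40, 0), (-40, 1), (-39, 0), (-39, 0), (-39, 0)]
161 [(-38, 0), (-38, 0), (-38, 0), (-38, 1), (-38, 1), (-37, 0)]
162 [(-37, 1), (-36, 0), (-37, 1), (-37, 2), (-36, 1), (-36, 0)]
163 [(-35, 0), (-36, 2), (-35, 0), (-34, 0), (-35, 1), (-34, 0)]
164 [(-34, 1), (-33, 0), (-33, 0), (-33, 0), (-33, 1), (-33, 1)]
165 [(-32, 1), (-31, 0), (-32, 0), (-31, 0), (-32, 2), (-32, 2)]
166 [(-31, 1), (-30, 0), (-30, 1), (-30, 1), (-30, 0), (-29, 0)]
167 [(-29, 0), (-29, 0), (-31, 9), (-30, 7), (-31, 8), (-29, 5)]
168 [(-27, 0), (-30, 10), (-30, 10), (-30, 9), (-30, 10), (-31, 13)]Traceback (most recent call last):
  File "<stdin>", line 4, in <module>
ValueError: cannot convert float NaN to integer
```

```bash
python3 - <<'E'
from h import *
a=dict(np.load('w.npz'));P=np.nan_to_num(pts(a),nan=-999)
e=np.array([np.cos(np.radians(31.5)),np.sin(np.radians(31.5))])
for v in range(167,182,1): print(v,[(int((P[v,u,:2]-[458,153])@e),int(P[v,u,2])) for u in range(188,210,2)])
m=(P[...,2]>28)&(P[...,2]<45);m[:,:170]=0;m[:,230:]=0;m[:150]=0;m[225:]=0
q=P[m];print(cv2.minAreaRect(q[:,:2].astype(np.float32)))
save("w1c.png",cv2.resize(a['frame'][150:230,170:230],None,fx=7,fy=7,interpolation=2))
E
```

```text
167 [(-29, 0), (-29, 0), (-29, 1), (-29, 2), (-31, 9), (-30, 6), (-30, 5), (-31, 8), (-31, 10), (-28, 0), (-27, 0)]
168 [(-27, 0), (-27, 0), (-30, 10), (-31, 11), (-30, 10), (-30, 9), (-30, 9), (-30, 10), (-31, 12), (-31, 14), (-29, 9)]
169 [(-30, 11), (-31, 14), (-31, 15), (-29, 11), (-28, 9), (-28, 9), (-1844, -999), (-28, 9), (-29, 12), (-31, 18), (-31, 19)]
170 [(-29, 15), (-30, 18), (-29, 14), (-28, 12), (-27, 10), (-26, 9), (-26, 8), (-27, 10), (-27, 12), (-31, 23), (-30, 22)]
171 [(-29, 19), (-30, 23), (-28, 17), (-26, 12), (-25, 10), (-25, 9), (-25, 9), (-25, 11), (-30, 25), (-30, 26), (-29, 23)]
172 [(-29, 22), (-30, 27), (-31, 29), (-30, 28), (-24, 10), (-23, 9), (-23, 9), (-30, 29), (-31, 31), (-30, 30), (-29, 27)]
173 [(-29, 26), (-30, 29), (-31, 32), (-31, 33), (-30, 32), (-31, 33), (-30, 33), (-30, 32), (-29, 31), (-29, 32), (-29, 30)]
174 [(-28, 28), (-29, 31), (-29, 32), (-29, 32), (-29, 33), (-29, 33), (-29, 34), (-29, 33), (-29, 34), (-28, 32), (-27, 29)]
175 [(-27, 29), (-28, 33), (-29, 36), (-29, 36), (-29, 36), (-28, 35), (-28, 36), (-28, 36), (-28, 36), (-27, 32
[... 171 characters left out ...]
, 36), (-26, 36), (-26, 37), (-26, 37), (-25, 36), (-25, 36), (-25, 35), (-24, 33), (-23, 31)]
178 [(-22, 30), (-23, 32), (-24, 34), (-24, 36), (-24, 36), (-23, 34), (-24, 37), (-24, 36), (-22, 33), (-22, 33), (-21, 30)]
179 [(-21, 29), (-21, 31), (-22, 34), (-23, 37), (-23, 36), (-22, 36), (-22, 36), (-22, 37), (-21, 35), (-21, 34), (-19, 28)]
180 [(-19, 28), (-19, 30), (-20, 34), (-21, 37), (-22, 37), (-21, 36), (-21, 36), (-21, 36), (-20, 36), (-19, 33), (-18, 31)]
181 [(-17, 29), (-18, 32), (-19, 34), (-20, 36), (-20, 38), (-19, 36), (-19, 37), (-19, 35), (-19, 37), (-17, 33), (-16, 29)]
((458.77362060546875, 151.5864715576172), (63.13972854614258, 34.184120178222656), 32.30311965942383)
```

View pics/w1c.png

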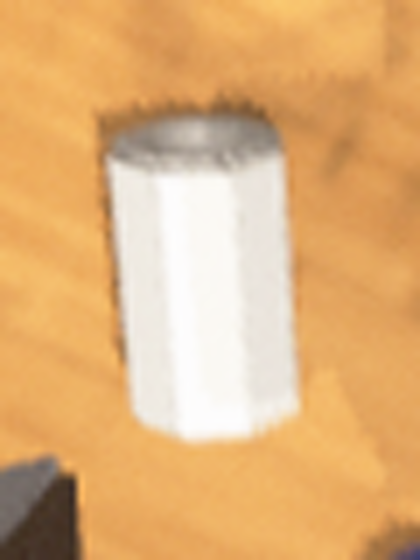

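The near (robot-side) end, at w1 pixel (197,168), is the hole: the depth follows the lower wall inward for at least 8 mm, where a dish would stop at 4 mm. The cap centre is (458,152) and its axis is at 32°. I now grip it to yaw it.

```bash
python3 go.py 460,157,90 460,157,11
```

```text
t 3.7 pos [358. 146. 267.] beta 13.4 phi 70.9 xaz -150.0 yvec [-0.517  0.843  0.15 ] q [-1.12 -0.33  0.66  2.16  0.04  1.08  1.63] F [-2.1 -3.1 -8.4] 1.004
460,157,90 shift m [-0.0614, -0.0699, 0.1828] dist 205.0
460,157,11 shift m [-0.0474, -0.0817, 0.2597] dist 276.0
```

drive_tool([
  [0.3, [-0.061, -0.07, 0.18], -0.03],
  [0.3, [-0.061, -0.07, 0.18], -0.03],
  [0.3, [-0.061, -0.07, 0.18], -0.03],
  [0.3, [-0.061, -0.07, 0.18], -0.03],
  [0.3, [-0.061, -0.07, 0.18], -0.03],
])

```text
time: 4.32
position: [461.3, 161.0, 95.5]
eef_rot: [-0.281, 0.953, 0.093, 0.067]
contact_force: [0.9, -0.4, -0.1]
gripper_width: 0.649
gripper_force: 0.0
```

```bash
python3 go.py 460,157,11
```

```text
t 4.325 pos [461. 161.  95.] beta 13.2 phi 70.6 xaz -147.9 yvec [-0.548  0.825  0.14 ] q [-1.05  0.34  0.93  2.16 -0.7   0.78  2.48] F [ 0.9 -0.4 -0.1] 0.649
460,157,11 shift m [0.0185, -0.0144, 0.0812] dist 85.0
```

drive_tool([
  [0.3, [0.0185, -0.0144, 0.05], 0],
  [0.3, [0.0185, -0.0144, 0.081], 0],
  [0.3, [0.0185, -0.0144, 0.081], 0],
])

```text
time: 4.7
position: [458.3, 158.6, 13.4]
eef_rot: [-0.281, 0.952, 0.096, 0.069]
contact_force: [0.6, 0.0, 0.6]
gripper_width: 0.648
gripper_force: 0.0
```

drive_tool([
  [-1, [0, 0, 0], 0],
  [-1, [0, 0, 0], 0],
  [-1, [0, 0, 0], 0],
  [-1, [0, 0, 0], 0],
])

```text
time: 5.2
position: [456.8, 157.1, 12.5]
eef_rot: [-0.28, 0.953, 0.095, 0.068]
contact_force: [3.5, -6.0, 11.8]
gripper_width: 0.264
gripper_force: 6.8
```

```bash
python3 go.py 480,155,45 480,155,25
```

```text
t 5.2 pos [457. 157.  13.] beta 13.5 phi 70.7 xaz -148.0 yvec [-0.547  0.825  0.143] q [-0.88  0.48  0.74  2.22 -0.96  0.65  2.74] F [ 3.5 -6.  11.8] 0.264
480,155,45 shift m [-0.0242, -0.0098, -0.0303] dist 40.0
480,155,25 shift m [-0.0205, -0.0127, -0.0108] dist 26.0
```

drive_tool([
  [0.1, [0, 0, 0], 0],
  [0.1, [0, 0, 0], 0],
  [0.1, [0.0015, 0.001, 0.0085], 0],
  [0.1, [0.0015, 0.001, 0.0085], 0],
])

```text
time: 5.7
position: [454.1, 159.1, 2.6]
eef_rot: [-0.28, 0.953, 0.096, 0.067]
contact_force: [-0.8, -0.3, -0.7]
gripper_width: 0.548
gripper_force: 0.0
```

drive_tool([
  [-1, [0, 0, 0], 0],
  [-1, [0, 0, 0], 0],
  [-1, [0, 0, 0], 0],
  [-1, [0, 0, 0], 0],
])

```text
time: 6.2
position: [455.0, 159.2, 3.6]
eef_rot: [-0.28, 0.953, 0.096, 0.068]
contact_force: [0.2, 0.6, 4.0]
gripper_width: 0.343
gripper_force: 28.0
```

```bash
python3 go.py 480,155,40
```

```text
t 6.2 pos [455. 159.   4.] beta 13.5 phi 71.1 xaz -148.0 yvec [-0.547  0.825  0.144] q [-0.86  0.5   0.72  2.22 -0.98  0.64  2.76] F [0.2 0.6 4. ] 0.343
480,155,40 shift m [-0.0253, -0.0119, -0.0344] dist 44.0
```

drive_tool([
  [-1, [0, 0, -0.034], 0],
  [-1, [-0.025, -0.012, -0.034], 0.18],
  [-1, [-0.025, -0.012, -0.034], 0.36],
  [-1, [-0.025, -0.012, -0.034], 0.54],
  [-1, [-0.025, -0.012, -0.034], 0.72],
])

```text
time: 6.82
position: [479.4, 154.7, 39.2]
eef_rot: [0.076, 0.99, 0.113, 0.029]
contact_force: [-0.3, -1.2, -0.7]
gripper_width: 0.327
gripper_force: 27.3
```

```bash
python3 go.py 480,155,7; python3 - <<'E'
from h import *
i=cam("top");P=np.nan_to_num(pts(i));save("t2.png",cv2.resize(i["frame"][180:260,190:290],None,fx=6,fy=6,interpolation=2))
j=cam("wrist");save("w2.png",j["frame"])
E
```

```text
t 6.825 pos [479. 155.  39.] beta 13.4 phi 71.2 xaz 170.9 yvec [0.144 0.963 0.229] q [-1.    0.54  0.94  2.16 -0.98  0.8   2.03] F [-0.3 -1.2 -0.7] 0.327
480,155,7 shift m [0.0008, -0.0069, 0.0314] dist 32.0
```

View pics/w2.png

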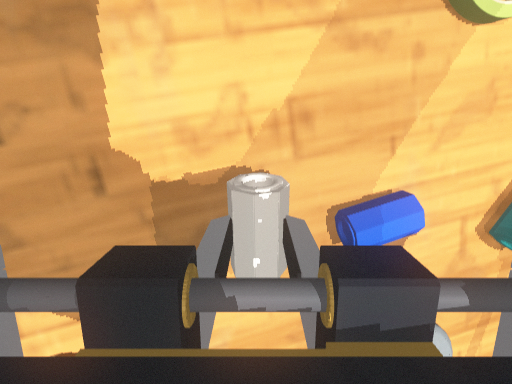

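```bash
python3 - <<'E'
from h import *
j=cam("wrist");P=np.nan_to_num(pts(j),nan=-999)
s=observe();M=R.from_quat(s["eef_rot"]).as_matrix();
Q=(P-s["position"])@M
for v in range(172,200,1): print(v,[(int(Q[v,u,0]),int(Q[v,u,2])) for u in range(240,278,4)])
save("w3.png",cv2.resize(j["frame"][165:235,215:300],None,fx=7,fy=7,interpolation=2))
E
```

```text
172 [(24, 35), (24, 36), (24, 36), (23, 39), (30, -1), (31, -6), (23, 39), (23, 40), (23, 41), (23, 41)]
173 [(23, 34), (23, 35), (31, -8), (31, -7), (31, -9), (31, -7), (31, -9), (31, -8), (22, 40), (22, 42)]
174 [(30, -5), (30, -10), (30, -10), (30, -9), (30, -9), (30, -9), (30, -8), (30, -10), (31, -11), (21, 40)]
175 [(30, -10), (30, -12), (30, -11), (30, -9), (30, -10), (30, -10), (30, -11), (30, -11), (30, -12), (30, -11)]
176 [(30, -13), (30, -13), (29, -11), (29, -11), (29, -10), (29, -9), (29, -11), (29, -12), (30, -15), (30, -14)]
177 [(29, -15), (29, -14), (29, -10), (29, -10), (28, -10), (28, -10), (29, -11), (29, -12), (29, -15), (30, -16)]
178 [(29, -16), (29, -14), (28, -9), (28, -10), (28, -9), (28, -9), (28, -10), (28, -12), (29, -14), (29, -18)]
179 [(29, -18), (28, -14), (27, -11), (27, -10), (27, -11), (27, -8), (27, -11), (28, -13), (28, -15), (29, -19)]
180 [(28, -19), (27, -14), (27, -11), (27, -10), (26, -9), (27, -10), (27, -10), (27, -12), (28, -16), (28, -20)]
181 [(28, -21), (27, -13), (26, -11), (26, -10), (26, -10), (26, -8), (26, -11), (26, -12), (27, -
[... 1374 characters left out ...]
(24, -35)]
194 [(23, -34), (24, -35), (24, -36), (24, -38), (24, -37), (24, -37), (24, -36), (24, -36), (24, -36), (24, -36)]
195 [(23, -33), (23, -35), (23, -36), (23, -37), (24, -38), (23, -37), (23, -37), (23, -36), (23, -35), (23, -34)]
196 [(22, -34), (22, -35), (23, -36), (23, -39), (23, -37), (23, -36), (23, -36), (23, -36), (22, -35), (22, -35)]
197 [(21, -33), (22, -35), (22, -36), (22, -38), (22, -37), (22, -36), (22, -35), (22, -34), (22, -35), (21, -34)]
198 [(21, -33), (21, -34), (21, -35), (22, -37), (22, -37), (22, -37), (22, -37), (21, -36), (21, -35), (21, -34)]
199 [(20, -33), (20, -33), (21, -36), (21, -38), (21, -37), (21, -38), (21, -36), (21, -35), (21, -35), (20, -35)]
```

View pics/w3.png

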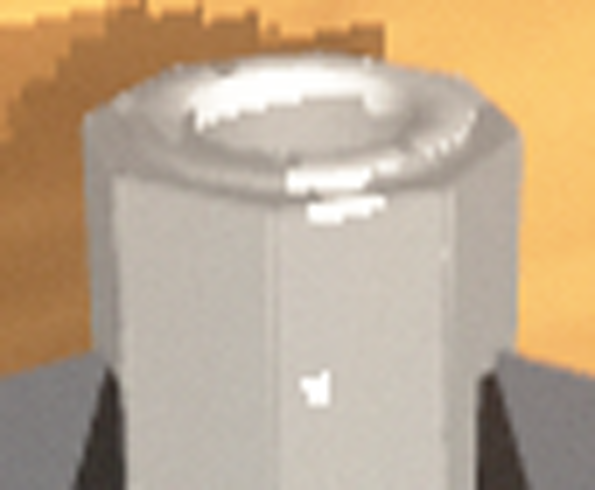

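The depth confirms the hole: the inner wall runs at least 8 mm in with no floor. I lower and release it, then go up to tilt at an azimuth near -15°.

drive_tool([
  [-1, [0.001, -0.007, 0.031], 0],
  [-1, [0.001, -0.007, 0.031], 0],
  [0.3, [0.001, -0.007, 0.031], 0],
  [0.3, [0.001, -0.007, 0.031], 0],
  [0.3, [0.001, -0.007, 0.031], 0],
])

```text
time: 7.6
position: [480.0, 155.1, 7.7]
eef_rot: [0.073, 0.99, 0.113, 0.03]
contact_force: [0.8, 0.9, -0.3]
gripper_width: 0.593
gripper_force: 0.0
```

drive_tool([
  [1, [0, 0, -0.06], 0],
  [1, [0, 0, -0.12], 0],
  [1, [0, 0, -0.18], 0],
  [1, [0, 0, -0.24], 0],
  [1, [0, 0, -0.3], 0],
])

```text
time: 8.22
position: [456.7, 101.1, 267.7]
eef_rot: [0.069, 0.991, 0.115, 0.026]
contact_force: [-1.3, 0.6, 0.3]
gripper_width: 1.004
gripper_force: 0.0
```

```bash
python3 go.py 530,-140,650; python3 - <<'E'
from h import *
i=cam("top");P=np.nan_to_num(pts(i));np.savez("t3",**i)
r=P[195:245,225:256].reshape(-1,3);f=i["frame"][195:245,225:256].reshape(-1,3).astype(int)
m=(r[:,2]>22)&(r[:,2]<50)&(np.ptp(f,axis=1)<40)
print(m.sum(),cv2.minAreaRect(r[m][:,:2].astype(np.float32)),r[m].mean(0))
W=P; m=(W[...,1]<-100)&(W[...,1]>-350)&(W[...,0]>150)&(W[...,0]<600)
print("scope top",W[m][:,2].max(), W[m][W[m][:,2].argmax()])
E
```

```text
t 8.225 pos [457. 101. 268.] beta 13.5 phi 73.4 xaz 171.8 yvec [0.131 0.964 0.231] q [-1.4  -0.12  1.21  1.99 -0.11  1.09  1.3 ] F [-1.3  0.6  0.3] 1.004
530,-140,650 shift m [-0.1203, -0.1347, -0.4208] dist 458.0
43 ((477.2603454589844, 163.2892303466797), (64.66874694824219, 26.30898666381836), 18.004304885864258) [477.17280865 163.73912692  31.12419016]
scope top 362.22055465375 [ 362.28055706 -171.85522936  362.22055465]
```

drive_tool([
  [1, [-0.02, -0.02, -0.3], 0],
  [1, [-0.02, -0.02, -0.3], 0],
  [1, [-0.02, -0.02, -0.3], 0],
  [1, [-0.06, -0.06, -0.36], 0],
  [1, [-0.09, -0.09, -0.4], 0],
])

```text
time: 8.9
position: [474.0, -10.2, 536.8]
eef_rot: [0.069, 0.991, 0.114, 0.029]
contact_force: [-1.7, -0.2, 1.0]
gripper_width: 1.0
gripper_force: 0.0
```

```bash
python3 go.py 530,-140,650
```

```text
t 8.9 pos [474. -10. 537.] beta 13.5 phi 71.9 xaz 171.8 yvec [0.13  0.965 0.23 ] q [-1.49 -0.34  1.21  1.41  0.12  1.72  1.18] F [-1.7 -0.2  1. ] 1.0
530,-140,650 shift m [-0.0785, -0.0919, -0.1348] dist 181.0
```

drive_tool([
  [1, [-0.0785, -0.0919, -0.135], 0],
  [1, [-0.0785, -0.0919, -0.135], 0],
  [1, [-0.0785, -0.0919, -0.135], 0],
  [1, [-0.0785, -0.0919, -0.135], 0],
  [1, [-0.0785, -0.0919, -0.25], 0],
])

```text
time: 9.52
position: [446.5, -109.0, 656.0]
eef_rot: [0.07, 0.99, 0.11, 0.05]
contact_force: [-0.4, 0.6, 1.2]
gripper_width: 1.004
gripper_force: 0.0
```

```bash
python3 go.py 530,-140,950
```

```text
t 9.525 pos [ 447. -109.  656.] beta 13.9 phi 61.7 xaz 171.4 yvec [0.127 0.966 0.225] q [-1.53 -0.39  1.25  1.08  0.21  2.    1.27] F [-0.4  0.6  1.2] 1.004
530,-140,950 shift m [-0.1113, 0.0468, -0.2825] dist 307.0
```

drive_tool([
  [1, [-0.18, 0.02, -0.12], 0],
  [1, [-0.18, 0.02, -0.18], 0],
  [1, [-0.18, 0.02, -0.24], 0],
  [1, [-0.18, 0.02, -0.3], 0],
  [1, [-0.18, 0.02, -0.36], 0],
])

```text
time: 10.15
position: [468.0, -92.8, 694.4]
eef_rot: [0.074, 0.987, 0.116, 0.089]
contact_force: [-0.4, -0.3, -1.0]
gripper_width: 0.998
gripper_force: 0.0
```

```bash
python3 go.py 530,-140,950
```

```text
t 10.15 pos [468. -93. 694.] beta 16.8 phi 48.3 xaz 170.3 yvec [0.125 0.962 0.242] q [-1.62 -0.39  1.25  0.98  0.25  2.    1.22] F [-0.4 -0.3 -1. ] 0.998
530,-140,950 shift m [-0.1085, 0.0242, -0.243] dist 267.0
```

drive_tool([
  [1, [-0.1, -0.1, -0.3], 0],
  [1, [-0.1, -0.1, -0.3], 0],
  [1, [-0.1, -0.1, -0.3], 0],
  [1, [-0.1, -0.1, -0.3], 0],
  [1, [-0.1, -0.1, -0.3], 0],
])

```text
time: 10.78
position: [446.3, -157.3, 719.6]
eef_rot: [0.078, 0.982, 0.116, 0.127]
contact_force: [-0.3, 0.1, 0.7]
gripper_width: 0.997
gripper_force: 0.0
```

```bash
python3 go.py 530,-140,950
```

```text
t 10.775 pos [ 446. -157.  720.] beta 19.8 phi 38.0 xaz 169.2 yvec [0.123 0.961 0.248] q [-1.44 -0.37  1.25  0.94  0.2   2.    1.37] F [-0.3  0.1  0.7] 0.997
530,-140,950 shift m [-0.13, 0.0841, -0.1909] dist 246.0
```

drive_tool([
  [1, [-0.15, -0.1, -0.3], 0],
  [1, [-0.15, -0.1, -0.3], 0],
  [1, [-0.15, -0.1, -0.3], 0],
  [1, [-0.15, -0.1, -0.3], 0],
  [1, [-0.15, -0.1, -0.3], 0],
])

```text
time: 11.4
position: [437.2, -207.1, 741.8]
eef_rot: [0.082, 0.977, 0.112, 0.164]
contact_force: [0.1, 0.2, 0.3]
gripper_width: 0.996
gripper_force: 0.0
```

drive_tool([
  [1, [-0.15, 0.05, -0.3], 0],
  [1, [-0.15, 0.05, -0.3], 0],
  [1, [-0.15, 0.05, -0.3], 0],
  [1, [-0.15, 0.05, -0.3], 0],
  [1, [-0.15, 0.05, -0.3], 0],
])

```text
time: 12.02
position: [442.5, -174.4, 789.4]
eef_rot: [0.086, 0.97, 0.111, 0.201]
contact_force: [-0.5, 0.1, 0.4]
gripper_width: 0.997
gripper_force: 0.0
```

```bash
python3 go.py 530,-140,950
```

```text
t 12.025 pos [ 443. -174.  789.] beta 26.5 phi 23.9 xaz 166.9 yvec [0.122 0.961 0.25 ] q [-1.39 -0.32  1.25  0.78  0.18  2.    1.42] F [-0.5  0.1  0.4] 0.997
530,-140,950 shift m [-0.1314, 0.0838, -0.1018] dist 186.0
```

drive_tool([
  [1, [-0.15, -0.05, -0.3], 0],
  [1, [-0.15, -0.05, -0.3], 0],
  [1, [-0.15, -0.05, -0.3], 0],
  [1, [-0.15, -0.05, -0.3], 0],
  [1, [-0.15, -0.05, -0.3], 0],
])

```text
time: 12.65
position: [430.5, -205.8, 816.7]
eef_rot: [0.09, 0.961, 0.109, 0.237]
contact_force: [0.3, -0.4, 0.1]
gripper_width: 1.001
gripper_force: 0.0
```

drive_tool([
  [1, [-0.15, 0, -0.3], 0],
  [1, [-0.15, 0, -0.3], 0],
  [1, [-0.15, 0, -0.3], 0],
  [1, [-0.15, 0, -0.3], 0],
  [1, [-0.15, 0, -0.3], 0],
])

```text
time: 13.28
position: [416.2, -205.5, 852.7]
eef_rot: [0.094, 0.952, 0.106, 0.272]
contact_force: [0.1, 0.4, 1.1]
gripper_width: 1.003
gripper_force: 0.0
```

```bash
python3 go.py 530,-140,950
```

```text
t 13.275 pos [ 416. -205.  853.] beta 34.0 phi 15.6 xaz 164.2 yvec [0.121 0.96  0.252] q [-1.27 -0.29  1.25  0.65  0.11  2.    1.5 ] F [0.1 0.4 1.1] 1.003
530,-140,950 shift m [-0.128, 0.1012, -0.0097] dist 163.0
```

drive_tool([
  [1, [-0.2, 0, -0.3], 0],
  [1, [-0.2, 0, -0.3], 0],
  [1, [-0.2, 0, -0.3], 0],
  [1, [-0.2, 0, -0.3], 0],
  [1, [-0.2, 0, -0.3], 0],
])

```text
time: 13.9
position: [414.8, -208.3, 885.0]
eef_rot: [0.097, 0.941, 0.103, 0.306]
contact_force: [-0.2, -0.1, 0.2]
gripper_width: 0.999
gripper_force: 0.0
```

drive_tool([
  [1, [-0.25, 0, -0.3], 0],
  [1, [-0.25, 0, -0.3], 0],
  [1, [-0.25, 0, -0.3], 0],
  [1, [-0.25, 0, -0.3], 0],
  [1, [-0.25, 0, -0.3], 0],
])

```text
time: 14.52
position: [418.8, -213.2, 914.6]
eef_rot: [0.1, 0.93, 0.101, 0.339]
contact_force: [-0.6, -0.1, -0.2]
gripper_width: 1.004
gripper_force: 0.0
```

```bash
python3 go.py 530,-140,950
```

```text
t 14.525 pos [ 419. -213.  915.] beta 41.5 phi 10.3 xaz 161.2 yvec [0.118 0.96  0.255] q [-1.4  -0.3   1.25  0.48  0.22  2.    1.47] F [-0.6 -0.1 -0.2] 1.004
530,-140,950 shift m [-0.0863, 0.0924, 0.0546] dist 138.0
```

drive_tool([
  [1, [-0.25, 0, -0.3], 0],
  [1, [-0.25, 0, -0.3], 0],
  [1, [-0.25, 0, -0.3], 0],
  [1, [-0.25, 0, -0.3], 0],
  [1, [-0.25, 0, -0.3], 0],
])

```text
time: 15.15
position: [408.2, -218.0, 943.5]
eef_rot: [0.104, 0.918, 0.098, 0.371]
contact_force: [-0.2, 0.4, -0.4]
gripper_width: 1.001
gripper_force: 0.0
```

```bash
python3 go.py; cat > sim.py <<'E'
from ik import *
L=lo-.03;H=hi+.03
def step(q,T,M):
    f=lambda x:np.r_[((lambda r:np.r_[(r[0]-T)/100,(r[1].inv()*R.from_matrix(M)).as_rotvec()*3])(fk(x,p,sg))),(x-q)*.02]
    r=least_squares(f,np.clip(q,L,H),bounds=(L-1e-4,H+1e-4)); P,A=fk(r.x,p,sg)
    return r.x,np.linalg.norm(P-T),np.degrees((A.inv()*R.from_matrix(M)).magnitude())
def path(q,wps,n=12):
    P,A=fk(q,p,sg);M0=A.as_matrix()
    for name,T,tw in wps:
        w=0;a=0
        for k in range(1,n+1):
            M=M0@R.from_euler('z',tw*k/n).as_matrix()
            q,e,o=step(q,P+(np.array(T)-P)*k/n,M); w=max(w,e);a=max(a,o)
        P=np.array(T,float);M0=M; print(" ",name,q.round(2),"err",w.round(1),a.round(1))
    return q
E
python3 - <<'E'
from sim import *
s=observe();q=s['q'];M=R.from_quat(s['eef_rot']).as_matrix();u=M[2];d=M[:,2]
th=np.arctan2(u[1],u[0]);print(th)
ph=np.arctan2(d[1],d[0]);o=np.array([np.cos(ph),np.sin(ph),0])
pk=np.array([478,158,26])+19*d;en=np.array([538,341,177])-8*o+19*d
for t0,t1 in((th,np.pi),(th,-np.pi),(th-np.pi,np.pi),(th-np.pi,-np.pi)):
    print(t0,t1)
    path(q,[("mid",(480,-50,650),0),("tw",(480,0,550),t0),("above",pk-120*d,0),("pick",pk,0),("lift",pk+[0,0,150],0),("twist",pk+[0,40,200],t1),("under",en-[0,0,90],0),("end",en,0)])
E
```

```text
t 15.15 pos [ 408. -218.  944.] beta 45.1 phi 8.4 xaz 159.5 yvec [0.117 0.959 0.257] q [-1.41 -0.29  1.25  0.41  0.23  2.    1.48] F [-0.2  0.4 -0.4] 1.001
2.770714822780214
2.770714822780214 3.141592653589793
  mid [ 0.22 -0.39 -0.    1.62 -0.28  1.2   1.57] err 8.0 1.5
  tw [ 0.04 -0.39 -0.    1.81 -0.16  1.02 -1.35] err 26.4 4.4
  above [ 0.45 -0.21 -1.01  2.56  0.84  0.19 -2.82] err 43.3 8.9
  pick [-0.82  0.31  0.35  2.29  0.93  0.19 -2.82] err 54.3 16.9
  lift [-1.68  0.01  1.25  2.37  1.04  0.19 -2.82] err 44.3 15.9
  twist [-1.32 -0.39  1.25  2.48 -1.19  0.19 -2.82] err 107.3 32.8
  under [-1.5  -0.28  1.25  2.47 -1.19  0.19 -2.82] err 221.4 43.0
  end [-1.53 -0.32  1.25  2.41 -1.19  0.19 -2.82] err 217.3 44.0
2.770714822780214 -3.141592653589793
  mid [ 0.22 -0.39 -0.    1.62 -0.28  1.2   1.57] err 8.0 1.5
  tw [ 0.04 -0.39 -0.    1.81 -0.16  1.02 -1.35] err 26.4 4.4
  above [ 0.45 -0.21 -1.01  2.56  0.84  0.19 -2.82] err 43.3 8.9
  pick [-0.82  0.31  0.35  2.29  0.93  0.19 -2.82] err 54.3 16.9
  lift [-1.68  0.01  1.25  2.37  1.04  0.19 -2.82] err 44.3 15.9
  twist [ 0.25 -
[... 564 characters left out ...]
88  0.19 -2.82] err 1.0 0.3
  under [-1.54  0.61  0.84  2.06  0.49  0.19 -2.82] err 37.0 6.9
  end [-1.67  0.45  0.99  2.11  0.59  0.19 -2.82] err 15.1 6.5
-0.37087783080957903 -3.141592653589793
  mid [ 0.22 -0.39 -0.    1.62 -0.28  1.2   1.57] err 8.0 1.5
  tw [ 0.04 -0.39  0.    1.81 -0.16  1.02  1.79] err 26.4 4.4
  above [-1.81  0.2   1.25  2.57  2.41  0.23 -1.3 ] err 43.3 5.7
  pick [-1.33  0.65  0.83  2.44  3.21  0.46 -2.28] err 9.4 1.3
  lift [-1.44 -0.01  0.97  2.44  1.79  0.24 -0.45] err 0.2 0.1
  twist [-1.15 -0.06  0.54  2.4   1.58  0.35  2.82] err 9.8 3.3
  under [-0.93  0.46  0.14  2.12  1.78  0.41  2.37] err 6.6 2.3
  end [-0.6   0.28 -0.22  2.11  1.44  0.51  2.82] err 0.2 0.1
```

```bash
python3 - <<'E'
from sim import *
s=observe();q=s['q'];M=R.from_quat(s['eef_rot']).as_matrix();u=M[2];d=M[:,2]
th=np.arctan2(u[1],u[0])
ph=np.arctan2(d[1],d[0]);o=np.array([np.cos(ph),np.sin(ph),0])
pk=np.array([478,158,26])+19*d;en=np.array([538,341,177])-8*o+19*d
for A,B in(((400,100,800),(400,400,550)),((350,200,800),(300,500,500)),((400,100,800),(450,400,600)),((300,0,900),(300,450,700))):
  print(A,B); q1=path(q,[("A",A,0),("B",B,0)])
  for t0,t1 in((th-np.pi,-np.pi),(th-np.pi,np.pi),(th,-np.pi),(th,np.pi)):
    print("  tw",t0.round(2),t1)
    path(q1,[("Bt",(B[0],B[1],400),t0),("above",pk+[-80,60,130],0),("pick",pk,0),("lift",pk+[0,0,90],0),("twist",pk+[0,40,130],t1),("under",en-[0,0,90],0),("end",en,0)])
E
```

```text
(400, 100, 800) (400, 400, 550)
  A [-0.46 -0.39 -0.    1.26  0.22  1.52  0.96] err 3.1 0.6
  B [-0.87 -0.15 -0.26  1.66  0.64  1.21  0.1 ] err 5.0 1.0
  tw -0.37 -3.141592653589793
  Bt [-0.89 -0.11 -0.26  1.95  0.77  0.98  0.23] err 0.0 0.0
  above [-0.68 -0.02 -0.12  2.52  1.62  0.45 -0.56] err 0.0 0.0
  pick [-0.39  0.45 -0.11  2.45  2.62  0.58 -1.34] err 0.0 0.0
  lift [-0.47  0.16 -0.02  2.45  2.32  0.33 -1.02] err 0.0 0.0
  twist [-0.85  0.09  0.27  2.4   1.84  0.3   2.53] err 0.0 0.0
  under [-0.94  0.46  0.16  2.12  1.78  0.4   2.37] err 0.0 0.0
  end [-0.61  0.28 -0.22  2.11  1.44  0.51  2.82] err 0.2 0.1
  tw -0.37 3.141592653589793
  Bt [-0.89 -0.11 -0.26  1.95  0.77  0.98  0.23] err 0.0 0.0
  above [-0.68 -0.02 -0.12  2.52  1.62  0.45 -0.56] err 0.0 0.0
  pick [-0.39  0.45 -0.11  2.45  2.62  0.58 -1.34] err 0.0 0.0
  lift [-0.47  0.16 -0.02  2.45  2.32  0.33 -1.02] err 0.0 0.0
  twist [-1.79  0.17  1.25  2.35  0.85  0.19 -2.82] err 15.1 6.2
  under [-1.54  0.61  0.84  2.06  0.49  0.19 -2.82] err 18.6 7.2
  end [-1.67  0.45  0.99  2.11  0.59  0.19 -2.82] err 15.1 6.5
  tw
[... 6422 characters left out ...]
 0.19 -2.82] err 45.2 16.3
  twist [ 0.39  0.16 -1.02  2.41  1.81  0.44 -0.52] err 23.4 7.9
  under [-0.04  0.66 -0.9   2.13  1.9   0.88 -0.56] err 0.0 0.0
  end [ 0.08  0.46 -1.02  2.11  1.62  0.8  -0.33] err 0.0 0.0
  tw 2.77 3.141592653589793
  Bt [ 0.07 -0.36 -1.24  1.92  0.41  0.98 -2.82] err 0.1 0.0
  above [ 0.56 -0.33 -1.27  2.5   0.64  0.19 -2.82] err 18.8 3.9
  pick [-0.82  0.31  0.35  2.29  0.93  0.19 -2.82] err 63.3 16.9
  lift [-1.21  0.11  0.76  2.37  0.97  0.19 -2.82] err 45.2 16.3
  twist [-1.27 -0.39  1.25  2.54 -1.19  0.19 -2.82] err 126.2 31.1
  under [-1.5  -0.28  1.25  2.47 -1.19  0.19 -2.82] err 221.4 43.0
  end [-1.53 -0.32  1.25  2.41 -1.19  0.19 -2.82] err 217.3 44.0
```

```bash
python3 go.py 400,100,800 400,400,550
```

```text
t 15.15 pos [ 408. -218.  944.] beta 45.1 phi 8.4 xaz 159.5 yvec [0.117 0.959 0.257] q [-1.41 -0.29  1.25  0.41  0.23  2.    1.48] F [-0.2  0.4 -0.4] 1.001
400,100,800 shift m [0.1841, 0.2672, 0.1283] dist 349.0
400,400,550 shift m [0.428, 0.4908, 0.3357] dist 733.0
```

drive_tool([
  [1, [0.184, 0.267, 0.128], 0],
  [1, [0.184, 0.267, 0.128], 0],
  [1, [0.184, 0.267, 0.128], 0],
  [1, [0.184, 0.267, 0.128], 0],
  [1, [0.184, 0.267, 0.128], 0],
])

```text
time: 15.78
position: [401.5, -85.0, 886.7]
eef_rot: [0.105, 0.917, 0.099, 0.371]
contact_force: [2.3, -1.8, 1.2]
gripper_width: 0.998
gripper_force: 0.0
```

```bash
python3 go.py 400,100,800 400,400,550
```

```text
t 15.775 pos [402. -85. 887.] beta 45.1 phi 8.4 xaz 159.3 yvec [0.119 0.958 0.259] q [-0.61 -0.34  0.43  0.93  0.14  1.72  1.28] F [ 2.3 -1.8  1.2] 0.998
400,100,800 shift m [0.1075, 0.1546, 0.0792] dist 204.0
400,400,550 shift m [0.3523, 0.3773, 0.2865] dist 590.0
```

drive_tool([
  [1, [0.352, 0.377, 0.286], 0],
  [1, [0.352, 0.377, 0.286], 0],
  [1, [0.352, 0.377, 0.286], 0],
  [1, [0.352, 0.377, 0.286], 0],
  [1, [0.352, 0.377, 0.286], 0],
])

```text
time: 16.4
position: [414.1, 71.8, 795.0]
eef_rot: [0.113, 0.921, 0.094, 0.361]
contact_force: [1.6, -1.0, 0.0]
gripper_width: 0.999
gripper_force: 0.0
```

```bash
python3 go.py 400,400,550 400,400,400
```

```text
t 16.4 pos [414.  72. 795.] beta 43.8 phi 7.5 xaz 158.9 yvec [0.14  0.957 0.254] q [-0.17 -0.39 -0.09  1.27  0.06  1.5   1.08] F [ 1.6 -1.   0. ] 0.999
400,400,550 shift m [0.2584, 0.2498, 0.1969] dist 410.0
400,400,400 shift m [0.355, 0.2117, 0.3051] dist 514.0
```

```bash
python3 go.py 480,380,550
```

```text
t 16.4 pos [414.  72. 795.] beta 43.8 phi 7.5 xaz 158.9 yvec [0.14  0.957 0.254] q [-0.17 -0.39 -0.09  1.27  0.06  1.5   1.08] F [ 1.6 -1.   0. ] 0.999
480,380,550 shift m [0.1958, 0.2419, 0.25] dist 399.0
```

drive_tool([
  [1, [0.196, 0.242, 0.25], 0],
  [1, [0.196, 0.242, 0.25], 0],
  [1, [0.196, 0.242, 0.25], 0],
  [1, [0.196, 0.242, 0.25], 0],
  [1, [0.196, 0.242, 0.25], 0],
])

```text
time: 17.02
position: [460.8, 317.5, 605.6]
eef_rot: [0.106, 0.921, 0.097, 0.361]
contact_force: [1.6, 0.3, 1.2]
gripper_width: 0.998
gripper_force: 0.0
```

```bash
python3 go.py 420,400,450 400,380,300
```

```text
t 17.025 pos [461. 318. 606.] beta 43.9 phi 8.5 xaz 159.7 yvec [0.126 0.959 0.256] q [-0.32 -0.23 -0.51  1.6   0.38  1.16  0.45] F [1.6 0.3 1.2] 0.998
420,400,450 shift m [0.1515, 0.0342, 0.0926] dist 181.0
400,380,300 shift m [0.2572, -0.0258, 0.1849] dist 318.0
```

drive_tool([
  [1, [0.257, -0.026, 0.185], -0.38],
  [1, [0.257, -0.026, 0.185], -0.38],
  [1, [0.257, -0.026, 0.185], -0.38],
  [1, [0.257, -0.026, 0.185], -0.38],
  [1, [0.257, -0.026, 0.185], -0.38],
])

```text
time: 17.65
position: [400.8, 377.1, 304.9]
eef_rot: [-0.07, 0.925, 0.027, 0.373]
contact_force: [1.1, 1.2, 0.2]
gripper_width: 1.0
gripper_force: 0.0
```

```bash
python3 go.py 400,250,180;python3 - <<'E'
from h import *
i=cam("top");P=np.nan_to_num(pts(i));np.savez("t3",**i)
f=i["frame"].astype(int);m=(P[...,2]>22)&(P[...,2]<45)&(np.ptp(f,axis=-1)<45)&(np.hypot(P[...,0]-478,P[...,1]-158)<50)
r=P[m];print(m.sum(),cv2.minAreaRect(r[:,:2].astype(np.float32)),r.mean(0))
E
```

```text
t 17.65 pos [401. 377. 305.] beta 44.0 phi 8.5 xaz -171.3 yvec [-0.149  0.989 -0.002] q [-0.34 -0.07 -0.83  2.13  0.86  0.82  0.01] F [1.1 1.2 0.2] 1.0
400,250,180 shift m [0.1011, -0.1254, 0.0764] dist 178.0
216 ((479.3717041015625, 152.38787841796875), (35.49835205078125, 63.228084564208984), 83.81151580810547) [479.95048327 152.12954876  33.66384059]
```

```bash
python3 go.py 420,170,130; python3 - <<'E'
from sim import *
s=observe();q=s['q'];d=R.from_quat(s['eef_rot']).as_matrix()[:,2]
path(q,[("a",(420,170,130),0),("tw",(420,170,130),-np.pi),("pre",(493,156,60),0),("pick",(493,156,9),0),("push",(490,116,9),0),("lift",(460,140,150),0),("tw",(460,160,160),np.pi),("under",(543,342,75),0),("end",(543,342,165),0)])
E
```

```text
t 17.7 pos [398. 377. 298.] beta 43.6 phi 8.4 xaz -171.4 yvec [-0.148  0.989 -0.002] q [-0.34 -0.06 -0.84  2.14  0.87  0.82 -0.01] F [ -2.1  -4.6 -10.4] 0.998
420,170,130 shift m [0.1225, -0.2071, 0.1154] dist 267.0
  a [-0.04 -0.05 -0.57  2.56  1.82  0.3  -0.62] err 0.0 0.0
  tw [ 0.04 -0.05 -0.64  2.56  1.82  0.3   2.52] err 0.0 0.0
  pre [ 0.11  0.34 -0.6   2.45  2.33  0.51  2.22] err 0.0 0.0
  pick [ 0.1   0.53 -0.59  2.44  2.47  0.67  2.13] err 0.0 0.0
  push [ 0.21  0.51 -0.58  2.48  2.61  0.64  2.09] err 0.0 0.0
  lift [-0.07 -0.06 -0.37  2.51  1.82  0.19  2.66] err 0.1 0.0
  tw [-0.15 -0.07 -0.35  2.49  1.61  0.22 -0.31] err 0.0 0.0
  under [-0.39  0.49 -0.46  2.12  1.77  0.61 -0.6 ] err 0.0 0.0
  end [-0.34  0.3  -0.52  2.1   1.42  0.57 -0.25] err 0.0 0.0
```

```bash
python3 go.py 420,230,180 480,180,110; python3 - <<'E'
from sim import *
s=observe();q=s['q']
path(q,[("a",(420,230,180),0),("a",(480,180,110),0),("tw",(480,180,110),-np.pi),("pre",(493,156,60),0),("pick",(493,156,9),0),("push",(490,116,9),0),("lift",(510,150,90),0),("tw",(510,160,100),np.pi),("under",(543,342,75),0),("end",(543,342,165),0)])
E
```

```text
t 17.7 pos [398. 377. 298.] beta 43.6 phi 8.4 xaz -171.4 yvec [-0.148  0.989 -0.002] q [-0.34 -0.06 -0.84  2.14  0.87  0.82 -0.01] F [ -2.1  -4.6 -10.4] 0.998
420,230,180 shift m [0.0815, -0.1479, 0.0852] dist 189.0
480,180,110 shift m [0.0923, -0.206, 0.1718] dist 284.0
  a [-0.13 -0.12 -0.64  2.46  1.21  0.38 -0.14] err 0.0 0.0
  a [ 0.    0.16 -0.57  2.44  2.01  0.38 -0.72] err 0.0 0.0
  tw [-0.26  0.14 -0.3   2.44  2.04  0.35  2.38] err 0.0 0.0
  pre [-0.15  0.3  -0.33  2.45  2.41  0.44  2.09] err 0.0 0.0
  pick [-0.13  0.47 -0.35  2.44  2.54  0.6   1.98] err 0.0 0.0
  push [-0.02  0.46 -0.35  2.48  2.7   0.59  1.92] err 0.0 0.0
  lift [-0.16  0.22 -0.28  2.41  2.33  0.33  2.19] err 0.0 0.0
  tw [ 0.33  0.28 -0.83  2.41  2.1   0.44 -0.67] err 0.0 0.0
  under [-0.09  0.61 -0.83  2.12  1.84  0.8  -0.54] err 0.0 0.0
  end [ 0.02  0.41 -0.94  2.1   1.54  0.74 -0.28] err 0.0 0.0
```

drive_tool([
  [1, [0.082, -0.148, 0.085], 0],
  [1, [0.082, -0.148, 0.085], 0],
  [1, [0.082, -0.148, 0.085], 0],
  [1, [0.092, -0.206, 0.172], 0],
  [1, [0.092, -0.206, 0.172], 0],
])

```text
time: 18.32
position: [470.6, 193.8, 145.5]
eef_rot: [-0.067, 0.923, 0.021, 0.377]
contact_force: [1.1, 0.0, 0.1]
gripper_width: 1.0
gripper_force: 0.0
```

```bash
python3 go.py 480,180,110
```

```text
t 18.325 pos [471. 194. 146.] beta 44.4 phi 7.4 xaz -171.3 yvec [-0.14   0.99  -0.011] q [-0.09  0.05 -0.65  2.51  1.77  0.45 -0.65] F [1.1 0.  0.1] 1.0
480,180,110 shift m [0.0197, -0.0146, 0.0307] dist 39.0
```

drive_tool([
  [0.3, [0.02, -0.015, 0.03], -0.18],
  [0.3, [0.02, -0.015, 0.03], -0.36],
  [0.3, [0.02, -0.015, 0.03], -0.54],
  [0.3, [0.02, -0.015, 0.03], -0.72],
  [0.3, [0.02, -0.015, 0.03], -0.9],
])

```text
time: 18.95
position: [478.9, 180.1, 110.5]
eef_rot: [-0.465, 0.801, -0.146, 0.348]
contact_force: [0.9, 0.3, 0.0]
gripper_width: 0.651
gripper_force: 0.0
```

drive_tool([
  [0.3, [0, 0, 0], -0.18],
  [0.3, [0, 0, 0], -0.36],
  [0.3, [0, 0, 0], -0.54],
  [0.3, [0, 0, 0], -0.72],
  [0.3, [0, 0, 0], -0.9],
])

```text
time: 19.58
position: [478.9, 180.2, 110.6]
eef_rot: [0.767, -0.519, 0.283, -0.25]
contact_force: [-0.5, 0.4, -0.3]
gripper_width: 0.647
gripper_force: 0.0
```

drive_tool([
  [0.3, [0, 0, 0], -0.18],
  [0.3, [0, 0, 0], -0.36],
  [0.3, [0, 0, 0], -0.54],
  [0.3, [0, 0, 0], -0.72],
  [0.3, [0, 0, 0], -0.9],
])

```text
time: 20.2
position: [478.9, 180.2, 110.7]
eef_rot: [0.916, -0.134, 0.364, -0.102]
contact_force: [0.5, 0.8, -0.2]
gripper_width: 0.651
gripper_force: 0.0
```

drive_tool([
  [0.3, [0, 0, 0], -0.18],
  [0.3, [0, 0, 0], -0.36],
  [0.3, [0, 0, 0], -0.44],
  [0.3, [0, 0, 0], -0.44],
])

```text
time: 20.7
position: [478.7, 180.5, 110.6]
eef_rot: [0.924, 0.067, 0.377, -0.022]
contact_force: [-0.6, -0.3, -0.1]
gripper_width: 0.653
gripper_force: 0.0
```

```bash
python3 go.py 493,154,60 493,154,9
```

```text
t 20.7 pos [479. 181. 111.] beta 44.4 phi 7.4 xaz 8.6 yvec [ 0.139 -0.99   0.01 ] q [-0.36  0.14 -0.33  2.54  2.07  0.48  2.22] F [-0.6 -0.3 -0.1] 0.653
493,154,60 shift m [-0.028, 0.0278, 0.0437] dist 59.0
493,154,9 shift m [-0.0637, 0.0273, 0.0801] dist 106.0
```

drive_tool([
  [0.3, [-0.028, 0.028, 0.044], 0],
  [0.3, [-0.046, 0.028, 0.062], 0],
  [0.3, [-0.064, 0.027, 0.08], 0],
  [0.3, [-0.064, 0.027, 0.08], 0],
  [0.3, [-0.064, 0.027, 0.08], 0],
])

```text
time: 21.32
position: [492.3, 154.7, 9.2]
eef_rot: [0.924, 0.067, 0.377, -0.022]
contact_force: [0.2, 1.5, -0.1]
gripper_width: 0.65
gripper_force: 0.0
```

drive_tool([
  [0.3, [0, 0.01, 0], 0],
  [0.3, [0, 0.02, 0], 0],
  [0.3, [0, 0.03, 0], 0],
  [0.3, [0, 0.04, 0], 0],
  [0.3, [0, 0.05, 0], 0],
])

```text
time: 21.95
position: [499.5, 108.9, 7.9]
eef_rot: [0.924, 0.069, 0.375, -0.022]
contact_force: [-1.4, -0.5, -0.3]
gripper_width: 0.652
gripper_force: 0.3
```

```bash
python3 go.py; python3 - <<'E'
from h import *
i=cam("top");P=np.nan_to_num(pts(i))
f=i["frame"].astype(int);m=(P[...,2]>20)&(P[...,2]<45)&(np.ptp(f,axis=-1)<45)&(f.sum(-1)>330)&(np.hypot(P[...,0]-478,P[...,1]-120)<60)
r=P[m];print(m.sum(),cv2.minAreaRect(r[:,:2].astype(np.float32)),r.mean(0))
j=cam("wrist");save("w4.png",np.hstack([j["frame"][150:350,100:420],cv2.resize(i["frame"][200:250,215:295],None,fx=4,fy=4)]))
E
```

```text
t 21.95 pos [499. 109.   8.] beta 44.2 phi 7.6 xaz 8.9 yvec [ 0.144 -0.99   0.012] q [ 0.51  0.75 -0.99  2.57  2.45  0.96  2.37] F [-1.4 -0.5 -0.3] 0.652
248 ((487.49169921875, 117.79730224609375), (81.53362274169922, 61.89030075073242), 52.69539260864258) [490.24844674 122.11591006  34.37861074]
```

View pics/w4.png

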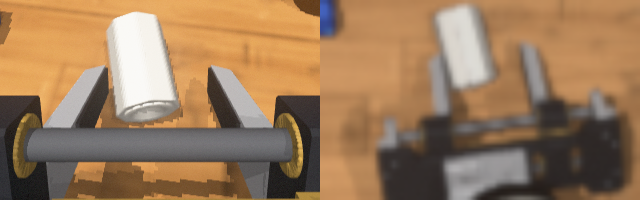

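```bash
cat > capm.py <<'E'
from h import *
i=cam("top");P=np.nan_to_num(pts(i));f=i["frame"].astype(int)
m=((P[...,2]>24)&(P[...,2]<45)&(np.ptp(f,axis=-1)<45)&(f.sum(-1)>450)).astype(np.uint8)
n,l,st,c=cv2.connectedComponentsWithStats(m)
for k in range(1,n):
    r=P[l==k]
    if st[k,4]>60 and np.hypot(*(r.mean(0)[:2]-[490,140]))<90: print(st[k,4],cv2.minAreaRect(r[:,:2].astype(np.float32)),r.mean(0).round(1))
E
python3 capm.py
```

```text
201 ((496.7945861816406, 108.575927734375), (62.94923782348633, 33.857276916503906), 16.971206665039062) [497.2 109.1  34.8]
```

drive_tool([
  [0.3, [0.01, 0, 0.01], 0],
  [0.3, [0.01, 0, 0.01], 0],
  [-1, [0.01, 0, 0.01], 0],
  [-1, [0.01, 0, 0.01], 0],
  [-1, [0.01, 0, 0.01], 0],
])

```text
time: 22.72
position: [512.6, 111.3, 6.2]
eef_rot: [0.924, 0.069, 0.374, -0.022]
contact_force: [-0.3, -0.9, -0.1]
gripper_width: 0.377
gripper_force: 29.6
```

drive_tool([
  [-1, [0, 0, 0], 0],
  [-1, [0, 0, 0], 0],
])

```text
time: 22.98
position: [512.7, 111.0, 6.2]
eef_rot: [0.925, 0.068, 0.374, -0.022]
contact_force: [0.1, 0.2, -0.5]
gripper_width: 0.379
gripper_force: 29.6
```

```bash
python3 go.py 510,150,90; python3 capm.py; python3 - <<'E'
from h import *
j=cam("wrist");save("w5.png",j["frame"][100:350,80:440])
E
```

```text
t 22.975 pos [513. 111.   6.] beta 44.0 phi 7.6 xaz 8.8 yvec [ 0.143 -0.99   0.01 ] q [ 0.51  0.75 -0.98  2.54  2.44  0.93  2.39] F [ 0.1  0.2 -0.5] 0.379
510,150,90 shift m [0.0606, -0.0381, -0.0585] dist 92.0
196 ((500.4220886230469, 111.07302856445312), (62.24816131591797, 34.259559631347656), 5.654983043670654) [501.8 110.7  34.8]
```

View pics/w5.png

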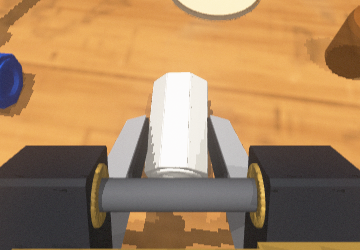

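```bash
python3 - <<'E'
from sim import *
s=observe();q=s['q']
path(q,[("lift",(510,150,90),0),("tw",(510,160,110),np.pi),("under",(543,342,75),0),("end",(543,342,165),0)])
print()
path(q,[("lift",(510,190,110),0),("tw",(510,190,110),np.pi),("under",(543,342,75),0),("end",(543,342,165),0)])
E
```

```text
lift [ 0.61  0.46 -1.13  2.43  2.11  0.63  2.59] err 0.0 0.0
  tw [ 0.7   0.47 -1.27  2.42  1.99  0.66 -0.44] err 0.0 0.0
  under [ 0.09  0.78 -1.09  2.12  1.91  1.02 -0.47] err 0.0 0.0
  end [ 0.22  0.62 -1.25  2.1   1.67  0.98 -0.28] err 0.0 0.0

  lift [ 0.54  0.44 -1.18  2.39  1.94  0.67  2.66] err 0.0 0.0
  tw [ 0.6   0.52 -1.27  2.39  1.94  0.75 -0.43] err 0.0 0.0
  under [ 0.1   0.79 -1.09  2.12  1.92  1.03 -0.46] err 0.0 0.0
  end [ 0.23  0.63 -1.26  2.1   1.68  0.99 -0.28] err 0.0 0.0
```

drive_tool([
  [-1, [0.03, -0.01, -0.03], 0],
  [-1, [0.06, -0.038, -0.0585], 0],
  [-1, [0.065, -0.05, -0.065], 0],
  [-1, [0.065, -0.05, -0.065], 0],
])

```text
time: 23.58
position: [507.3, 162.1, 98.6]
eef_rot: [0.924, 0.069, 0.375, -0.022]
contact_force: [-0.1, -0.8, -0.0]
gripper_width: 0.377
gripper_force: 29.6
```

Held. Now I twist by +π.

drive_tool([
  [-1, [0, 0, 0], 0.18],
  [-1, [0, 0, 0], 0.36],
  [-1, [0, 0, 0], 0.54],
  [-1, [0, 0, 0], 0.72],
  [-1, [0, 0, 0], 0.9],
])

```text
time: 24.2
position: [506.6, 160.8, 96.4]
eef_rot: [0.861, -0.344, 0.326, -0.183]
contact_force: [-0.3, -0.2, -0.8]
gripper_width: 0.379
gripper_force: 29.6
```

drive_tool([
  [-1, [0, 0, 0], 0.18],
  [-1, [0, 0, 0], 0.36],
  [-1, [0, 0, 0], 0.54],
  [-1, [0, 0, 0], 0.72],
  [-1, [0, 0, 0], 0.9],
])

```text
time: 24.82
position: [506.6, 160.8, 96.4]
eef_rot: [-0.626, 0.684, -0.214, 0.307]
contact_force: [0.5, 0.1, -0.0]
gripper_width: 0.376
gripper_force: 29.6
```

drive_tool([
  [-1, [0, 0, 0], 0.18],
  [-1, [0, 0, 0], 0.36],
  [-1, [0, 0, 0], 0.54],
  [-1, [0, 0, 0], 0.72],
  [-1, [0, 0, 0], 0.9],
])

```text
time: 25.45
position: [506.7, 160.7, 96.4]
eef_rot: [-0.266, 0.888, -0.059, 0.369]
contact_force: [0.8, 0.5, -0.6]
gripper_width: 0.38
gripper_force: 29.6
```

drive_tool([
  [-1, [0, 0, 0], 0.18],
  [-1, [0, 0, 0], 0.36],
  [-1, [0, 0, 0], 0.44],
  [-1, [0, 0, 0], 0.44],
])

```text
time: 25.95
position: [506.7, 160.9, 96.6]
eef_rot: [-0.069, 0.925, 0.022, 0.374]
contact_force: [-0.5, -0.3, -1.2]
gripper_width: 0.378
gripper_force: 29.6
```

```bash
python3 go.py 525,260,80; python3 - <<'E'
from h import *
s=observe();b=cam("side");t=cam("top");np.savez("s5",**b);np.savez("t5",**t)
M=R.from_quat(s["eef_rot"]).as_matrix();g=s["position"]-19*M[:,2]
for n,i in(("t",t),("s",b)):
    P=np.nan_to_num(pts(i));f=i["frame"].astype(int)
    m=(np.linalg.norm(P-g,axis=-1)<50)&(np.ptp(f,axis=-1)<45)&(f.sum(-1)>300)
    r=P[m];print(n,m.sum(),r.mean(0).round(1),r.min(0).round(),r.max(0).round(),"grasp",g.round(1))
    v,u=np.nonzero(m);cv=i["frame"][v.min()-15:v.max()+15,u.min()-20:u.max()+20];print(v.mean(),u.mean());save(n+"6.png",cv2.resize(cv,(390,500),interpolation=2))
a=cv2.imread("pics/t6.png");c=cv2.imread("pics/s6.png");cv2.imwrite("pics/ts6.png",np.hstack([a,c]))
E
```

```text
t 25.95 pos [507. 161.  97.] beta 44.0 phi 7.6 xaz -171.1 yvec [-0.144  0.99  -0.011] q [ 0.58  0.49 -1.26  2.5   2.03  0.78 -0.59] F [-0.5 -0.3 -1.2] 0.378
525,260,80 shift m [-0.0125, 0.0956, 0.0336] dist 102.0
t 191 [491.7 160.8 132.9] [468. 130.  94.] [513. 188. 149.] grasp [493.6 159.2 110.3]
207.34031413612564 238.30366492146598
s 151 [492.6 154.9 136.9] [468. 128.  85.] [513. 189. 147.] grasp [493.6 159.2 110.3]
181.49006622516555 248.86092715231788
```

View pics/ts6.png

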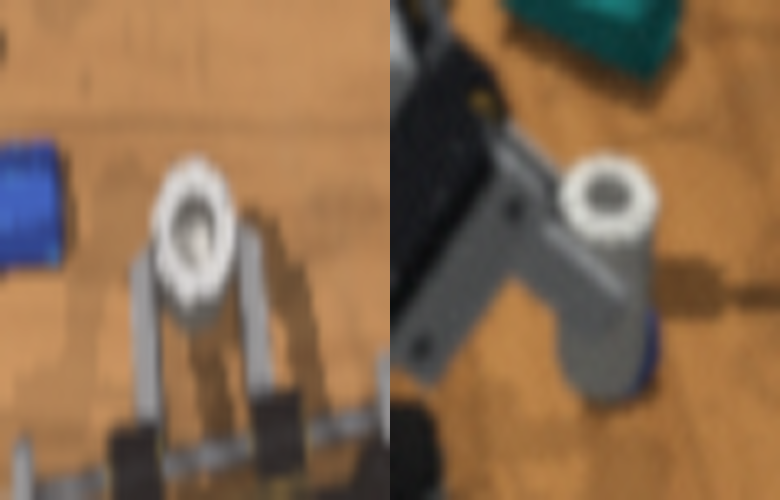

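```bash
cat > meas.py <<'E'
from h import *
s=observe();M=R.from_quat(s["eef_rot"]).as_matrix();tcp=s["position"];g=tcp-19*M[:,2]
ims={n:cam(n) for n in("top","side")}
def ray(i,u,v):
    d=i["M"][:3,:3]@np.array([(u-i["cx"])/i["fx"],(v-i["cy"])/i["fy"],1]);return i["M"][:3,3],d
A=[];B=[]
for n,i in ims.items():
    P=np.nan_to_num(pts(i));f=i["frame"].astype(int)
    # mouth: bright top-face pixels
    m=(np.hypot(P[...,0]-g[0],P[...,1]-g[1])<40)&(P[...,2]>g[2]+20)&(P[...,2]<g[2]+50)&(np.ptp(f,axis=-1)<50)&(f.sum(-1)>500)
    r=P[m]; z=np.median(r[:,2]);
    c=max(cv2.findContours(m.astype(np.uint8),cv2.RETR_EXTERNAL,cv2.CHAIN_APPROX_NONE)[0],key=len)
    mo=cv2.moments(cv2.convexHull(c));u,v=mo["m10"]/mo["m00"],mo["m01"]/mo["m00"]
    o,d=ray(i,u,v);zz=float(tcp[2])+46;mp=o+d*(zz-o[2])/d[2]
    X=r[:,:3];nrm=np.linalg.svd(X-X.mean(0))[2][2];nrm*=np.sign(nrm[2])
    print(n,m.sum(),"mouth",mp.round(1),"zmed",z.round(1),"-tcp",(mp-tcp).round(1),"normal",nrm.round(2))
    e=(np.hypot(P[...,0]-538,P[...,1]-341)<22)&(P[...,2]>195)&(P[...,2]<285)
    for v in np.unique(np.nonzero(e)[0]):
        us=np.nonzero(e[v])[0]
        if len(us)>8: continue
        o,d=ray(i,us.mean(),v);nn=np.array([-d[1],d[0]])/np.hypot(d[0],d[1]);A.append(nn);B.append(nn@o[:2])
    k=e.sum();print(" elec px",k,P[e].mean(0).round(1) if k else "")
A=np.array(A);B=np.array(B);x=np.linalg.lstsq(A,B,rcond=None)[0];print("electrode",x.round(1),len(B),np.abs(A@x-B).mean().round(1),"tcp",tcp.round(1))
E
python3 meas.py; python3 go.py 553,341,100
```

```text
top 74 mouth [496.3 161.  143. ] zmed 141.6 -tcp [-10.5  -0.2  46. ] normal [ 0.03 -0.01  1.  ]
 elec px 37 [531.9 344.  243. ]
side 62 mouth [495.8 156.3 143. ] zmed 141.1 -tcp [-11.   -4.9  46. ] normal [ 0.05 -0.    1.  ]
 elec px 113 [534.7 342.6 240.6]
electrode [535.8 347.5] 38 0.7 tcp [506.8 161.2  97. ]
t 26.15 pos [507. 161.  97.] beta 44.0 phi 7.6 xaz -171.0 yvec [-0.145  0.989 -0.012] q [ 0.58  0.49 -1.26  2.5   2.02  0.78 -0.59] F [-0.9  0.3 -1.1] 0.377
553,341,100 shift m [-0.0548, 0.171, 0.0463] dist 185.0
```

drive_tool([
  [-1, [-0.0125, 0.09, 0.03], 0],
  [-1, [-0.0125, 0.09, 0.03], 0],
  [-1, [-0.051, 0.174, 0.042], 0],
  [-1, [-0.051, 0.174, 0.042], 0],
  [-1, [-0.051, 0.174, 0.042], 0],
])

```text
time: 26.78
position: [547.0, 345.8, 101.1]
eef_rot: [-0.07, 0.924, 0.023, 0.374]
contact_force: [0.5, -0.8, -1.5]
gripper_width: 0.379
gripper_force: 29.6
```

```bash
python3 meas.py; python3 go.py; python3 - <<'E'
from h import *
out=[]
for n in("top","side"):
    i=cam(n);c,s=(164,182),(252,118)
    W=np.linalg.inv(i["M"]);p=W[:3,:3]@np.array([537,342,165])+W[:3,3];u,v=int(p[0]/p[2]*i["fx"]+i["cx"]),int(p[1]/p[2]*i["fy"]+i["cy"])
    out.append(cv2.resize(i["frame"][v-35:v+35,u-27:u+27],(390,505),interpolation=2))
save("m7.png",np.hstack(out))
E
```

```text
top 62 mouth [528.1 345.4 147.1] zmed 145.7 -tcp [-18.9  -0.4  46. ] normal [ 0.09 -0.07  0.99]
 elec px 37 [532.  344.1 241.1]
side 26 mouth [524.5 338.7 147.1] zmed 144.7 -tcp [-22.5  -7.1  46. ] normal [0.05 0.06 1.  ]
 elec px 114 [534.7 342.5 239.8]
electrode [535.7 347.2] 38 0.8 tcp [547.  345.8 101.1]
t 26.875 pos [547. 343. 100.] beta 44.0 phi 7.6 xaz -171.0 yvec [-0.145  0.989 -0.013] q [ 0.07  0.7  -1.15  2.18  1.82  1.05 -0.5 ] F [-0.8 -0.6 -1.6] 0.379
```

View pics/m7.png

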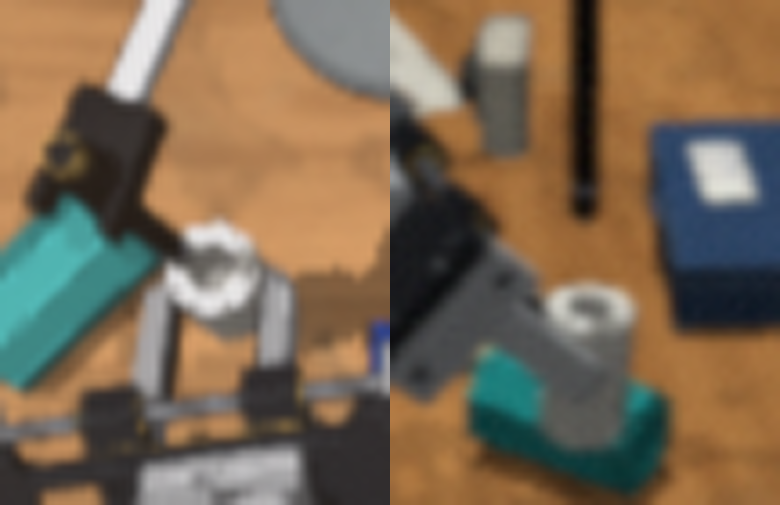

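```bash
python3 - <<'E'
from h import *
for n,(cx,cy) in(("top",(213,270)),("side",(590,307))):
    i=cam(n);W=np.linalg.inv(i["M"])
    pr=lambda X:(lambda p:np.array([p[0]/p[2]*i["fx"]+i["cx"],p[1]/p[2]*i["fy"]+i["cy"]]))(W[:3,:3]@np.array(X)+W[:3,3])
    u,v=pr([537,342,165]).astype(int)
    U=(cx-(390 if n=="side" else 0))/390*54+u-27;V=cy/505*70+v-35
    print(n,"mouth px",U,V,"pred elec@144.5",pr([535.6,347.3,144.5]))
    d=i["M"][:3,:3]@np.array([(U-i["cx"])/i["fx"],(V-i["cy"])/i["fy"],1]);o=i["M"][:3,3]
    for z in(143,145):print((o+d*(z-o[2])/d[2]).round(1))
print(observe()["position"])
E
```

```text
top mouth px 176.4923076923077 191.4257425742574 pred elec@144.5 [174.1202299  191.25485511]
[535.4 340.7 143. ]
[535.1 340.3 145. ]
side mouth px 250.69230769230768 141.55445544554456 pred elec@144.5 [249.32839197 139.90153786]
[538.2 339.5 143. ]
[537.5 336.3 145. ]
[547.29210466 342.17366707 100.70293978]
```

drive_tool([
  [-1, [0, 0.007, 0], 0],
  [-1, [0, 0.007, 0], 0],
])

```text
time: 27.32
position: [546.1, 350.7, 100.9]
eef_rot: [-0.069, 0.924, 0.022, 0.375]
contact_force: [0.8, -0.7, -0.9]
gripper_width: 0.378
gripper_force: 29.6
```

```bash
python3 go.py; python3 - <<'E'
from h import *
s=observe();j=cam("wrist");P=np.nan_to_num(pts(j));f=j["frame"].astype(int)
M=R.from_quat(s["eef_rot"]).as_matrix();Q=(P-s["position"])@M
e=(np.hypot(P[...,0]-536,P[...,1]-347)<30)&(P[...,2]>160)&(P[...,2]<290)
print("elec px",e.sum(), P[e].mean(0) if e.sum() else "", Q[e].mean(0) if e.sum() else "")
for v in np.unique(np.nonzero(e)[0])[::6]:
    us=np.nonzero(e[v])[0];print(v,us.min(),us.max(),P[v,us].mean(0).round(1),(Q[v,us,1]).mean().round(1))
save("w8.png",j["frame"])
E
```

```text
t 27.325 pos [546. 351. 101.] beta 44.1 phi 7.6 xaz -171.1 yvec [-0.144  0.989 -0.011] q [ 0.05  0.7  -1.15  2.17  1.81  1.06 -0.5 ] F [ 0.8 -0.7 -0.9] 0.378
elec px 16 [533.82474872 346.47428615 182.72720196] [-47.68926687  -3.37417667 -67.61917227]
346 248 253 [534.3 346.5 182.4] -3.4
```

View pics/w8.png

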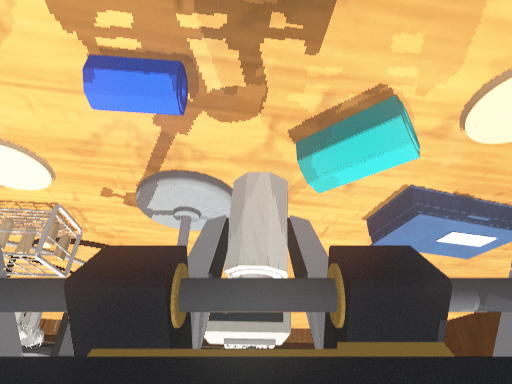

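drive_tool([
  [-1, [0, 0, 0], 0],
  [-1, [0, 0, 0], 0],
  [-1, [0, 0, 0], 0],
])

```text
time: 27.75
position: [546.2, 350.2, 100.8]
eef_rot: [-0.069, 0.924, 0.022, 0.374]
contact_force: [-0.1, -0.9, -1.2]
gripper_width: 0.375
gripper_force: 29.6
```

```bash
python3 go.py 546.3,348.7,127 546.3,348.7,141 546.3,348.7,164; sed -i 's/+46;mp/+44.5;mp/' meas.py; python3 meas.py
```

```text
t 27.75 pos [546. 350. 101.] beta 44.1 phi 7.6 xaz -171.1 yvec [-0.144  0.99  -0.012] q [ 0.05  0.7  -1.15  2.17  1.81  1.06 -0.5 ] F [-0.1 -0.9 -1.2] 0.375
546.3,348.7,127 shift m [-0.0181, -0.0018, -0.0189] dist 26.0
546.3,348.7,141 shift m [-0.0278, -0.002, -0.0289] dist 40.0
546.3,348.7,164 shift m [-0.0438, -0.0023, -0.0455] dist 63.0
top 56 mouth [527.9 349.6 145.3] zmed 146.0 -tcp [-18.3  -0.6  44.5] normal [ 0.13 -0.03  0.99]
 elec px 37 [531.9 344.  241.3]
side 27 mouth [527.2 351.2 145.3] zmed 145.5 -tcp [-19.    0.9  44.5] normal [ 0.05 -0.01  1.  ]
 elec px 115 [534.6 342.3 241. ]
electrode [535.6 347.1] 38 0.7 tcp [546.2 350.2 100.8]
```

drive_tool([
  [-1, [-0.009, -0.002, -0.0095], 0],
  [-1, [-0.018, -0.002, -0.019], 0],
  [-1, [-0.021, -0.002, -0.022], 0],
  [-1, [-0.025, -0.002, -0.026], 0],
  [-1, [-0.028, -0.002, -0.029], 0],
])

```text
time: 28.48
position: [546.4, 348.7, 141.5]
eef_rot: [-0.069, 0.924, 0.022, 0.374]
contact_force: [0.0, -0.3, -1.9]
gripper_width: 0.376
gripper_force: 29.6
```

drive_tool([
  [-1, [0, 0, 0], 0],
  [-1, [-0.0015, 0, -0.0015], 0],
  [-1, [-0.003, 0, -0.003], 0],
  [-1, [-0.003, 0, -0.003], 0],
])

```text
time: 28.98
position: [546.4, 348.9, 145.5]
eef_rot: [-0.069, 0.924, 0.022, 0.375]
contact_force: [-0.4, 0.4, -1.4]
gripper_width: 0.38
gripper_force: 29.6
```

```bash
python3 go.py 546.3,348.7,164; cat > e.py <<'E'
from h import *
# electrode shaft & tip & head heights from side view (visible lowest point) 
i=cam("side");P=np.nan_to_num(pts(i));f=i["frame"].astype(int)
e=(np.hypot(P[...,0]-535,P[...,1]-343)<16)&(P[...,2]>150)&(P[...,2]<390)&(f.sum(-1)<200)
h=(np.hypot(P[...,0]-535,P[...,1]-343)<30)&(P[...,2]>345)&(P[...,2]<400)
r=P[e];print("dark low z",np.sort(r[:,2])[:5].round(1),"head top",np.sort(P[h][:,2])[-8:].round(1),h.sum())
W=np.linalg.inv(i["M"])
i2=cam("top");P2=np.nan_to_num(pts(i2));h=(np.hypot(P2[...,0]-535,P2[...,1]-347)<14)&(P2[...,2]>300);print("top head",np.sort(P2[h][:,2])[-8:].round(1))
E
python3 e.py
```

```text
t 28.975 pos [546. 349. 146.] beta 44.1 phi 7.6 xaz -171.1 yvec [-0.144  0.99  -0.012] q [ 0.1   0.6  -1.2   2.15  1.69  1.01 -0.41] F [-0.4  0.4 -1.4] 0.38
546.3,348.7,164 shift m [-0.0127, -0.0004, -0.0134] dist 18.0
dark low z [187.  189.9 191.5 191.6 192.7] head top [380.2 380.2 380.3 380.8 381.1 381.2 381.4 381.4] 126
top head [382.3 382.7 382.8 383.5 384.  384.  384.5 384.6]
```

drive_tool([
  [-1, [-0.003, 0, -0.003], 0],
  [-1, [-0.006, 0, -0.006], 0],
  [-1, [-0.006, 0, -0.006], 0],
])

```text
time: 29.45
position: [546.7, 349.1, 154.5]
eef_rot: [-0.069, 0.924, 0.022, 0.375]
contact_force: [0.2, 0.4, -1.7]
gripper_width: 0.376
gripper_force: 29.6
```

drive_tool([
  [-1, [-0.003, 0, -0.003], 0],
  [-1, [-0.007, 0, -0.0075], 0],
  [-1, [-0.007, 0, -0.0075], 0],
  [-1, [-0.007, 0, -0.0075], 0],
])

```text
time: 29.95
position: [546.4, 349.0, 164.2]
eef_rot: [-0.069, 0.924, 0.022, 0.375]
contact_force: [-0.2, 1.2, -1.2]
gripper_width: 0.38
gripper_force: 29.6
```

```bash
python3 go.py; python3 e.py; python3 meas.py; for k in 1 2 3; do python3 -c "
from h import *
cam('side');s=observe();print(s['contact_force'].round(2),s['torque'].round(3),s['position'].round(1))"; done
```

```text
t 29.95 pos [546. 349. 164.] beta 44.1 phi 7.6 xaz -171.1 yvec [-0.144  0.99  -0.012] q [ 0.12  0.55 -1.21  2.14  1.63  0.98 -0.36] F [-0.2  1.2 -1.2] 0.38
dark low z [206.4 208.9 210.3 210.5 212.4] head top [379.9 380.  380.3 380.5 381.  381.  381.3 381.6] 124
top head [381.5 381.8 382.  382.1 382.5 383.1 383.1 383.2]
top 61 mouth [527.4 348.9 208.5] zmed 208.8 -tcp [-18.9  -0.1  44.5] normal [ 0.08 -0.02  1.  ]
 elec px 139 [533.  341.8 216.4]
side 18 mouth [523.8 346.3 208.5] zmed 208.6 -tcp [-22.6  -2.7  44.5] normal [0.05 0.05 1.  ]
 elec px 171 [535.  340.6 228.8]
electrode [536.6 350.3] 30 2.5 tcp [546.3 349.  164. ]
[-0.12  0.28 -0.18] [-0.048  0.776  0.021] [546.3 349.  164. ]
[ 0.04 -0.27 -0.91] [-0.046  0.786 -0.003] [546.3 349.1 164. ]
[ 0.23 -0.24  0.26] [-0.054  0.806 -0.008] [546.3 349.1 164.1]
```

```bash
python3 -c "
from workcell import order
print(order.hand_in())"
```

```text
the job is handed in; nothing more can be done
None
```

I handed the job in at about 30 s with the cap held upright in the gripper and the electrode tip about 28 mm inside the hole. There was no measurable push on the electrode, but the verdict was not shown to me. I viewed 12 pictures, two over your limit of 10.

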